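# Lay out the setting rings to soak

## Robot

A 6-joint arm with a two-finger parallel gripper is mounted at the origin on the work surface. World frame = base frame: x ahead of the robot, y to its left, z up, the work surface at z = 0. Lengths are in m, angles in rad, forces in N, time in s.
With the tool pointing down it reaches from about 0.3 to 0.75 m from the base axis. Payload 8.5 kg.
Tool frame: the origin (TCP) lies on the centre line of the jaws, within the pads' length; the fingertips stand 25 mm ahead of it and the grasp point (between the pads) lies 6 mm ahead of it; z points along the fingers, y is the direction in which the jaws open and shut (so a half turn about z gives the same grasp; the last joint's range is limited). The gripper opens to 88 mm and grips with 3 to 60 N. Pads are 18 mm wide; open, the fingers measure 123 mm over their backs; the gripper's body (75 mm by 187 mm) begins 45 mm behind the grasp point.
Start: joints at [1.089, 0.381, 1.297, -0, 1.464, -0.215], TCP at [0.145, 0.531, 0.264] pointing down, gripper open.
Joint ranges: [-3.11, 3.11], [-0.89, 2.33], [0.22, 2.48], [-1.42, 4.56], [0.17, 2.85], [-2.88, 2.88]. Speed limits (rad/s): [2.39, 2.39, 3.14, 3.14, 3.14, 3.14].

## Interface

Orientations are given as [roll, pitch, yaw] about the fixed x, y, z axes, in that order (R = Rz(yaw) Ry(pitch) Rx(roll)).
In Python, from workcell import readout, grab_frame, finish_job gives the robot as it stands.
- The arm moves only by the shell command python3 -m creep 'ROWS' [OPENING] [FORCE]. ROWS is JSON, a list of rows, each a list of 2 entries, a list of its own where there are three numbers: the shift along the world's x, y, z in cm, then the turn about the world's z in rad. A call has 1 to 5 rows; each row is the pose to reach, as a shift and turn from the pose commanded when the call began; what a row does not reach only later rows make up. A row lasts 1/8 s, in which the tool goes at most 62.5 mm and 10.7 degrees, less where a joint would pass 70% of its speed; a pose out of reach is approached as far as the arm can. A call with a gripper value outside its range is refused whole. OPENING is the finger opening in cm, from 0 to 8.81, set as the call begins (- or left out, the last holds). The fingers move at their own pace and stop on an object; FORCE is the grip in N (left out, the last holds). Time passes only in rows, so rows that repeat a pose let the fingers close. It gives the time, the measured TCP pose, the force and the opening at its end, in the units of the state.
- readout.get_state(): the state, without advancing time (a new reading comes with each control period).
- grab_frame(name): name is "scene" or "top" or "wrist"; returns a dict with "pixels" (480x640x3 uint8, red, green, blue), "fov_y" (degrees; the focal length in pixels is half the picture's height over the tangent of half this angle, whatever the lens; pixels are square), "cx", "cy" (the principal point, pixels), "rvec" (rotation vector, rad) and "tvec" (3), from world to camera coordinates, as OpenCV has them; the wrist camera has in their place "tool_from_camera" (4x4, takes a point from camera to tool coordinates, whose origin is the TCP and whose axes are the flange's). Camera axes: x right, y down, z forward; pixel columns grow to the right and rows downward; lengths in m; the calibration is good to about 2 mm. The wrist camera is an equidistant fisheye: a pixel r from the principal point sees the ray r / f radians off the axis. A picture is of the moment at which its call begins: read the wrist's pose just before it. There is no depth.
- finish_job(): hands the job in, once; it reports no verdict.
The state is a dict: "clock": time; "joint_positions": joint angles; "qvel": joint speeds; "tau": joint torques, N m; "ee_pos": TCP position; "orientation": TCP orientation; "contact_force": force on the tool from outside, world axes, zero at the start; "torque": the same for the moment, N m; "finger_gap": finger opening in m.
Only numpy, scipy, OpenCV 4.12 (cv2) and the standard library are available. Lean on these libraries where they do the work, as an engineer would, in place of code of your own. Each camera call takes 0.05 s, during which the arm holds its last target.

## Task

Lever the lid of the wooden gauge case ajar with the pry blade at the notch, not with the gripper's own fingers, and swing it open. Take all the setting rings out of the heap in the case and spread them out on the granite plate to come to temperature: each one flat and wholly on the granite, none on another, at least 15 mm of bare granite between any two. Leave the case shut and the pry blade lying on its mat, and do not disturb the block holder, the angle gauge or the depth rod.

Things in the scene. Friction and masses are not known exactly. Their poses are not given: they have to be found in the camera images.
- case: wooden gauge case, fixed: base 140 (x) x 170 (y) x 45 mm high; felt floor 37 mm above the bench, inside 130 x 160, round it a lip 8 high, 5 thick. Origin: centre of underside; the front (notch) faces its -x, the hinge runs along its +x edge. The rings lie heaped near the middle: three nearly touching, one to three more lying flat across those
- case_notch (a point): middle of the notch at the front wall's outer face, 41 mm above the bench: the lip is cut away over 44 mm of width, a slot 8 mm high between the felt floor (37 mm) and the lid's lower edge (45 mm), the only way under the lid; axes as the case
- lid (a joint): lid angle, rad: 0 shut, 2.2 fully open (leaning back at a stop). Stiff friction hinge: the lid stays wherever left; about 3 N at its front edge moves it. The lid is an upturned tray 140 x 170 x 34 mm, walls 5 mm, 0.2 kg, flush with the base all round, no handle; shut, its top is 80 mm above the bench
- lid_hinge (a point): on the hinge axis, middle of its length, 45.5 mm above the bench, at the case's +x edge; turns with the lid (y along the hinge axis; when shut x points from front to hinge and z up)
- lid_front (a point): middle of the lower edge of the lid's 5 mm thick front wall, 137.5 mm from the hinge axis; turns with the lid
- plate: dark granite surface plate 400 (x) x 250 (y) x 50 mm on a low steel stand, fixed; granite top 100 mm above the bench. Origin: centre of the stand's underside. On its -x side a shallow drawer, 49 mm high, with nested rings and an ejector pin of its own stands open 100 mm; it has no part in the job
- plate_top (a point): centre of the granite's top face, z up, x along the 400 mm side
- mat: black rubber tool mat 120 (x) x 170 (y) x 3 mm, fixed to the bench; origin at the centre of its underside
- blade: pry blade 150 mm overall, 70 g: wooden handle 80 x 24 wide x 16 mm high, thin flat steel blade 18 wide x 2 thick standing 70 mm out of it along +x, 8 mm above the handle's underside. Origin: centre of the handle's underside (handle x -40 to 40, tip at 110); balances about 25 mm ahead of it. Lies flat on the mat, tip roughly towards the case
- blade_tip (a point): middle of the blade's end edge; axes as the blade
- ring1: carbide setting ring, plain, steel-grey, 40 mm outside, 18 mm bore, 16 mm thick, about 0.2 kg; origin at its very centre, z along its axis (either face may be up)
- ring2: carbide setting ring, plain, steel-grey, 40 mm outside, 15 mm bore, 16 mm thick, about 0.2 kg; origin at its very centre, z along its axis (either face may be up)
- ring3: carbide setting ring, plain, steel-grey, 40 mm outside, 20 mm bore, 16 mm thick, about 0.2 kg; origin at its very centre, z along its axis (either face may be up)
- ring4: carbide setting ring, plain, steel-grey, 40 mm outside, 16 mm bore, 16 mm thick, about 0.2 kg; origin at its very centre, z along its axis (either face may be up), may be absent
- ring5: carbide setting ring, plain, steel-grey, 40 mm outside, 22 mm bore, 16 mm thick, about 0.2 kg; origin at its very centre, z along its axis (either face may be up), may be absent
- ring6: carbide setting ring, plain, steel-grey, 40 mm outside, 14 mm bore, 16 mm thick, about 0.2 kg; origin at its very centre, z along its axis (either face may be up), may be absent
- holder: green plastic gauge-block holder 110 (x) x 32 (y) mm, 32 mm high with its blocks, loose on the granite along its +y edge; a bystander; origin at the centre of its underside
- angle: matte steel angle gauge, a flat triangle with 52 mm sides, 18 mm thick, loose on the granite near its +x +y corner; a bystander; origin at the centre of its underside
- rod: brass depth rod, 10 mm by 130 mm through a 36 x 16 x 16 mm stop block, lying loose on the bench beyond the case; a bystander; origin under the block, rod along x from -50 to 80 mm
Not all that is in view belongs to the job. Several things look just like the blade: the one meant starts farthest to the robot's right. Several things have the shape of the case; the one meant has the colours described above.

How it is judged:
By the outcome, as a careful person would: the job done as asked, in the order asked, and still so for the second after the job is handed in, with the robot touching nothing.
Of ring4, ring5, ring6 only 1 to 3 are there at a start; the rules pass over those that are not, and their reading is None.
At some moment in a run one of ring1, ring2, ring3, blade may be knocked a few centimetres aside while the robot is not near it.
Once in a run the grip may slacken for a moment while it holds something.
It also fails if it takes over 210 s, if anything falls off the work surface, if the arm or the gripper's body presses on something with over 40 N, if the wrist force passes 120 N, or if a joint passes its speed limit or range.

## Working session

There is one attempt and no reset: what is moved stays moved. The work goes in short steps, Python scripts to look and compute and a shell command to move; the robot and the scene stay as the last step left them, time stands still between calls to the robot, and variables do not carry over. Pictures are saved under pics/ and viewed, and the job is handed in when it is done.

```bash
ls; mkdir -p pics; cat > h.py <<'E'
import numpy as np, cv2
from workcell import readout, grab_frame, finish_job
def snap(name,fn):
    f=grab_frame(name); cv2.imwrite('pics/'+fn,f['pixels'][:,:,::-1]); return f
E
python3 - <<'E'
from h import *
print(readout.get_state())
for n in ['scene','top','wrist']:
    f=snap(n,n+'0.png'); print({k:v for k,v in f.items() if k!='pixels'})
E
```

```text
pics
{'clock': 0.0, 'joint_positions': array([ 1.08869887e+00,  3.81163666e-01,  1.29825184e+00,  1.27861229e-06,
        1.46361764e+00, -2.15293674e-01]), 'qvel': array([-0.00059796,  0.00052936,  0.00191733,  0.00011738, -0.00095115,
       -0.00310766]), 'tau': array([ 2.72685193e-04, -4.37930131e+01, -2.24559528e+01,  7.14000827e-02,
        3.51901352e-02, -9.47841545e-05]), 'ee_pos': array([0.14488634, 0.53031203, 0.26315812]), 'orientation': array([-3.14018568e+00, -3.08981835e-04,  2.87478852e+00]), 'contact_force': array([ 0.02017611, -0.00376313, -0.29859059]), 'torque': array([0.04127289, 0.0251631 , 0.00056607]), 'finger_gap': 0.08817689155504105}
{'fov_y': 57.91379348130792, 'cx': 320.2905466229064, 'cy': 240.20291391595703, 'rvec': array([ 1.68300807,  1.93433454, -0.70807972]), 'tvec': array([ 0.15685419, -0.31436761,  1.5308482 ])}
{'fov_y': 48.887034229037965, 'cx': 321.20208231034417, 'cy': 236.85544874316005, 'rvec': array([ 2.10607864, -2.1462434 ,  0.18044535]), 'tvec': array([-0.08664745,  0.53584081,  1.29951929])}
{'fov_y': 65.70646984690485, 'cx': 321.24633941049655, 'cy': 242.11217228035355, 'tool_from_camera': array([[-2.46990484e-04, -9.60432187e-01, -2.78513829e-01,
         7.11079284e-02],
       [ 9.99999647e-01, -1.35208991e-05, -8.40189844e-04,
        -1.02345969e-03],
       [ 8.03179612e-04, -2.78513938e-01,  9.60431851e-01,
        -1.21038156e-01],
       [ 0.00000000e+00,  0.00000000e+00,  0.00000000e+00,
         1.00000000e+00]])}
```

View pics/scene0.png

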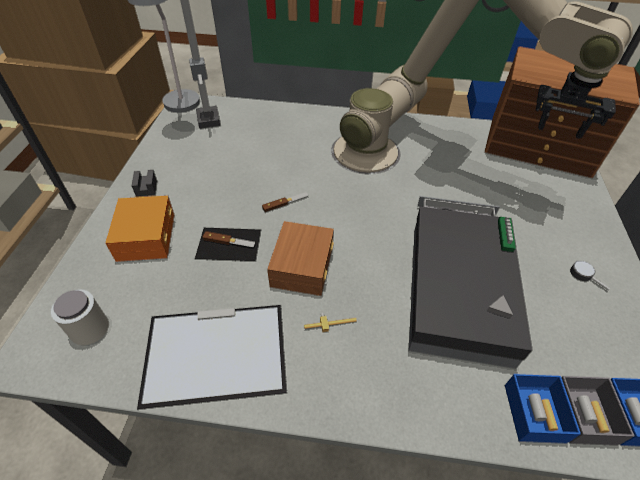

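View pics/top0.png

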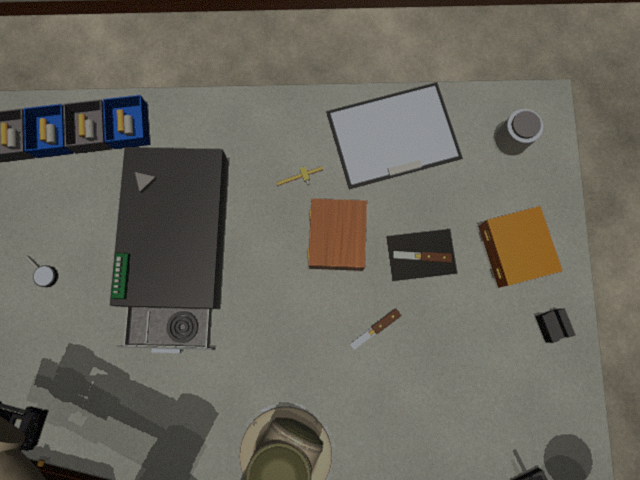

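View pics/wrist0.png

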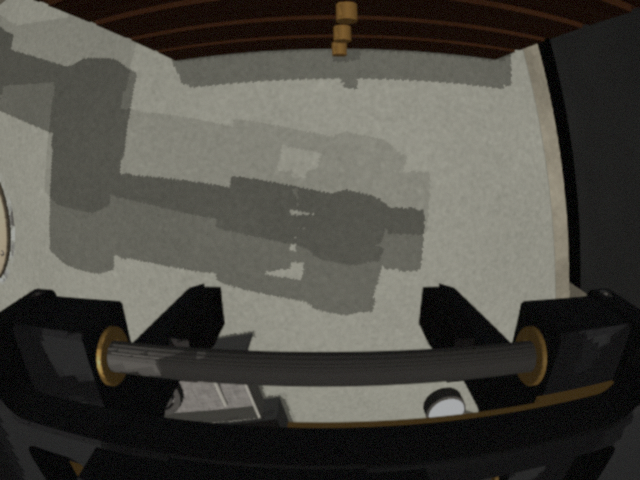

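```bash
cat >> h.py <<'E'
def cam(f):
    R=cv2.Rodrigues(np.array(f['rvec']))[0]; fl=240/np.tan(np.radians(f['fov_y']/2))
    return R,np.array(f['tvec']),fl
def bp(f,u,v,z):
    R,t,fl=cam(f); d=R.T@np.array([(u-f['cx'])/fl,(v-f['cy'])/fl,1]); c=-R.T@t
    return c+d*(z-c[2])/d[2]
def pr(f,p):
    R,t,fl=cam(f); q=(R@np.array(p).reshape(-1,3).T).T+t
    return np.c_[q[:,0]/q[:,2]*fl+f['cx'],q[:,1]/q[:,2]*fl+f['cy']]
def crop(f,u0,u1,v0,v1,k,fn):
    c=f['pixels'][v0:v1,u0:u1,::-1]; cv2.imwrite('pics/'+fn,cv2.resize(c,None,fx=k,fy=k,interpolation=cv2.INTER_CUBIC))
E
python3 - <<'E'
from h import *
f=grab_frame('top')
crop(f,290,470,180,300,4,'c1.png')
crop(f,90,250,135,360,2.6,'c2.png')
f=grab_frame('scene')
crop(f,185,345,185,305,5,'c3.png')
E
```

```text
(no output)
```

View pics/c1.png

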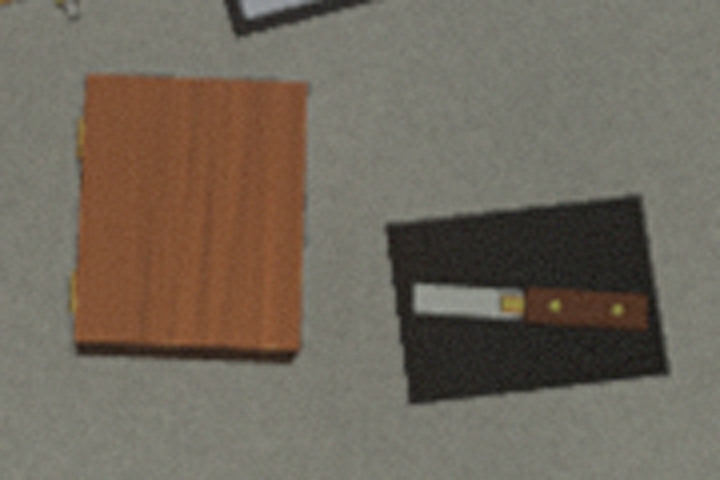

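View pics/c2.png

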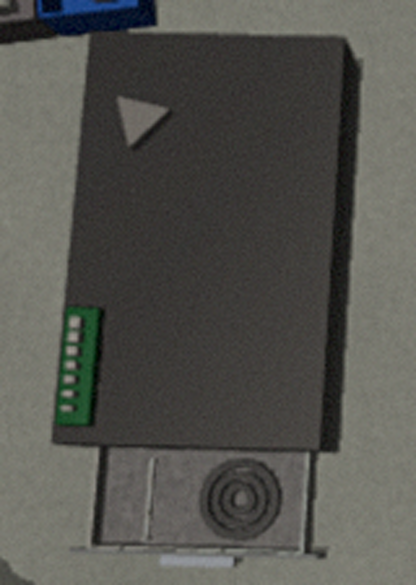

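View pics/c3.png

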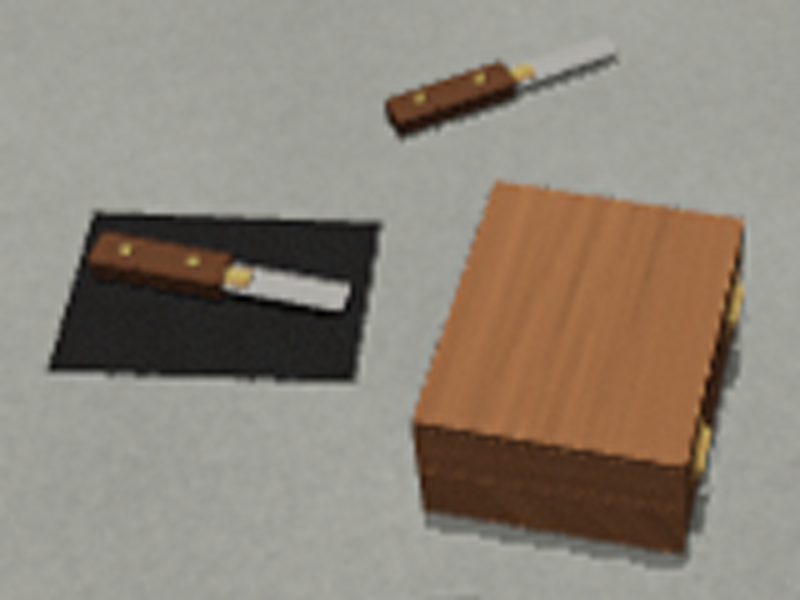

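```bash
python3 - <<'E'
from h import *
f=grab_frame('top')
def g(l,k,u0,v0,z):
    P=np.array([bp(f,u/k+u0,v/k+v0,z)[:2] for u,v in l]); print(P.round(4).tolist()); return P
print('case TL TR BR BL');P=g([(86,75),(308,83),(299,349),(76,343)],4,290,180,.08);print(P.mean(0))
print('mat');P=g([(387,225),(640,196),(667,373),(410,403)],4,290,180,.003);print(P.mean(0))
print('blade tip mid, joint, handle end mid');g([(414,299.5),(524,304)],4,290,180,.012);g([(524,307),(648,310)],4,290,180,.019)
print('plate');P=g([(91,33),(345,38),(322,449),(53,441)],2.6,90,135,.1);print(P.mean(0))
print('holder');g([(71,306),(103,309),(89,424),(55,420)],2.6,90,135,.13)
print('angle');g([(117,96),(171,110),(131,148)],2.6,90,135,.118)
E
```

```text
case TL TR BR BL
[[0.6262, -0.0743], [0.6182, -0.2138], [0.4502, -0.2026], [0.4565, -0.0656]]
[ 0.5377742  -0.13905505]
mat
[[0.5402, -0.2691], [0.5563, -0.4364], [0.439, -0.4467], [0.4227, -0.2793]]
[ 0.48953996 -0.35786321]
blade tip mid, joint, handle end mid
[[0.4891, -0.2835], [0.4848, -0.3547]]
[[0.4818, -0.3533], [0.4784, -0.4331]]
plate
[[0.7637, 0.3955], [0.7533, 0.1477], [0.3574, 0.1632], [0.3694, 0.4121]]
[0.56095535 0.27962388]
holder
[[0.4905, 0.3898], [0.4872, 0.3602], [0.3824, 0.3681], [0.3865, 0.3991]]
angle
[[0.6937, 0.3607], [0.6788, 0.3086], [0.6423, 0.3452]]
```

```bash
python3 -m creep '[[[6,-3,0],-0.18],[[12,-7,0],-0.36],[[17,-11,0],-0.54],[[21,-15,0],-0.72],[[24.5,-20,0],-0.9]]' 6 20
python3 -m creep '[[[2,-6,0],-0.18],[[4,-12,0],-0.36],[[6,-18,0],-0.476],[[8,-24,0],-0.476],[[9,-30,0],-0.476]]'
```

```text
clock: 0.92
ee_pos: [0.3867, 0.3354, 0.2636]
orientation: [3.141, -0.0, 1.969]
contact_force: [1.2, 0.3, 0.2]
finger_gap: 0.0599
clock: 1.55
ee_pos: [0.4755, 0.0361, 0.2638]
orientation: [3.141, -0.0, 1.499]
contact_force: [0.2, -0.7, 0.1]
finger_gap: 0.0602
```

```bash
python3 -m creep '[[[0,-6,0],0],[[0,-12,0],0],[[0.2,-18,0],0],[[0.4,-24,0],0],[[0.4,-30,0],0]]'
python3 -m creep '[[[0,-6,0],0],[[0.3,-10.7,0],0],[[0.3,-10.7,-4],0],[[0.3,-10.7,-8],0],[[0.3,-10.7,-8],0]]'
cat >> h.py <<'E'
def Rt(s):
    from scipy.spatial.transform import Rotation as Ro
    return Ro.from_euler('xyz',s['orientation']).as_matrix()
def wr():
    s=readout.get_state(); f=grab_frame('wrist'); f['s']=s
    T=np.eye(4);T[:3,:3]=Rt(s);T[:3,3]=s['ee_pos']; f['T']=T@f['tool_from_camera']; f['fl']=240/np.tan(np.radians(f['fov_y']/2)); return f
def wbp(f,u,v,z):
    a=np.array([u-f['cx'],v-f['cy']]); r=np.hypot(*a); th=r/f['fl']
    d=np.r_[a/r*np.sin(th),np.cos(th)] if r>0 else np.array([0,0,1.])
    d=f['T'][:3,:3]@d; c=f['T'][:3,3]; return c+d*(z-c[2])/d[2]
def wpr(f,P):
    o=[]
    for p in np.array(P).reshape(-1,3):
        q=f['T'][:3,:3].T@(p-f['T'][:3,3]); th=np.arccos(q[2]/np.linalg.norm(q)); n=np.hypot(q[0],q[1]); o.append([f['cx']+q[0]/n*th*f['fl'],f['cy']+q[1]/n*th*f['fl']])
    return np.array(o)
E
python3 - <<'E'
from h import *
f=wr(); print(f['fl']); cv2.imwrite('pics/w1.png',f['pixels'][:,:,::-1])
E
```

```text
clock: 2.17
ee_pos: [0.4788, -0.2638, 0.2638]
orientation: [3.141, -0.0, 1.499]
contact_force: [0.0, -0.1, -0.3]
finger_gap: 0.0599
clock: 2.8
ee_pos: [0.4813, -0.3681, 0.1813]
orientation: [-3.137, -0.004, 1.499]
contact_force: [0.7, 0.8, 0.0]
finger_gap: 0.0602
371.64829954431775
```

View pics/w1.png

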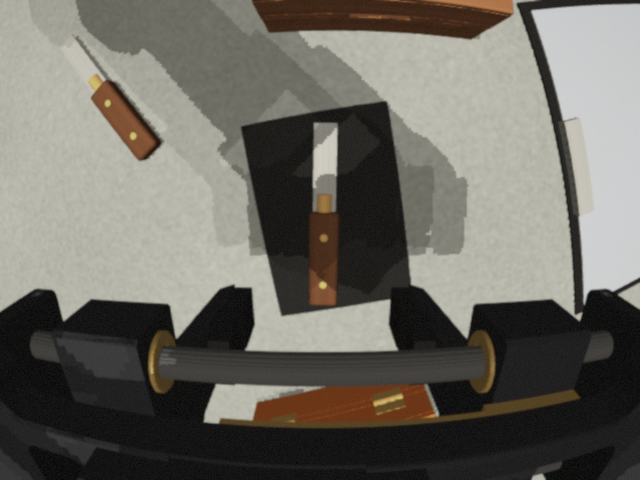

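The picture shows the mat blade ahead of the jaws (tip 325,123; handle 323,212 to 323,304), the bench look-alike at (110,100), which is farther to the robot's left, and the notch face of the brown case at the top. The mat blade is the one meant, and the brown wooden case rather than the orange one.

```bash
python3 - <<'E'
from h import *
f=wr()
for u,v,z in [(325,123,.012),(325,205,.012),(323.5,212,.019),(323,304,.019)]: print(wbp(f,u,v,z).round(4))
print(f['s']['ee_pos'])
crop(f,230,530,0,150,2.6,'w2.png')
E
```

```text
[ 0.4909 -0.2874  0.012 ]
[ 0.4863 -0.3525  0.012 ]
[ 0.4848 -0.3567  0.019 ]
[ 0.4788 -0.4357  0.019 ]
[ 0.4819848  -0.36874157  0.18371338]
```

View pics/w2.png

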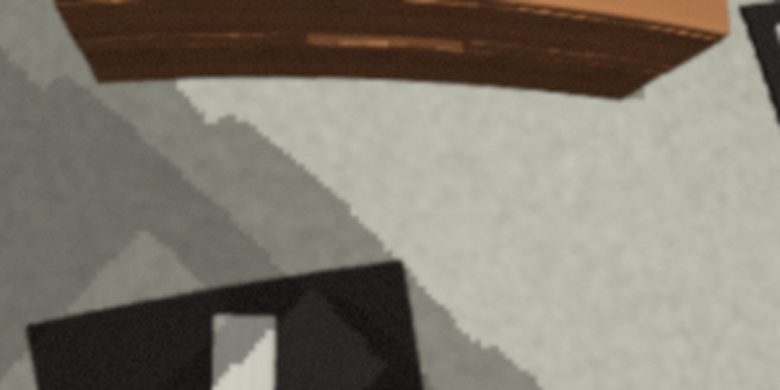

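```bash
python3 - <<'E'
from h import *
f=wr()
k=2.6
for u,v,z in [(98,82,0),(620,98,0),(308,40,.041),(463,45,.041)]: print(wbp(f,230+u/k,v/k,z).round(4))
E
```

```text
[ 0.4508 -0.2056  0.    ]
[ 0.6205 -0.215   0.    ]
[ 0.5137 -0.2103  0.041 ]
[ 0.5569 -0.2122  0.041 ]
```

```bash
python3 -m creep '[[[0.15,-0.4,-5],-0.005],[[0.15,-0.4,-10],-0.005],[[0.15,-0.4,-13],-0.005],[[0.15,-0.4,-14.5],-0.005],[[0.15,-0.4,-14.5],-0.005]]' 5
python3 -m creep '[[[0,0,0],0]]'
```

```text
clock: 3.58
ee_pos: [0.4839, -0.3731, 0.0394]
orientation: [3.141, 0.001, 1.494]
contact_force: [-0.4, 0.2, 1.6]
finger_gap: 0.05
clock: 3.7
ee_pos: [0.4842, -0.3735, 0.0405]
orientation: [3.139, 0.002, 1.494]
contact_force: [-0.1, -0.6, 0.0]
finger_gap: 0.0498
```

```bash
python3 -m creep '[[[-0.05,0,-1],0],[[-0.05,0,-1],0]]'
python3 -m creep '[[[0,0,0],0],[[0,0,0],0],[[0,0,0],0],[[0,0,0],0],[[0,0,0],0]]' 1 60
python3 -m creep '[[[0,0,0],0],[[0,0,0.5],0],[[0,0,2],0],[[0,0,5],0],[[0,0,5],0]]'
python3 - <<'E'
from h import *
print(readout.get_state()['contact_force'],readout.get_state()['torque'])
f=wr(); cv2.imwrite('pics/w3.png',f['pixels'][:,:,::-1])
E
```

```text
clock: 3.95
ee_pos: [0.483, -0.3729, 0.0287]
orientation: [3.142, 0.0, 1.494]
contact_force: [-0.7, 0.5, 0.1]
finger_gap: 0.0501
clock: 4.58
ee_pos: [0.483, -0.3728, 0.0288]
orientation: [-3.142, -0.0, 1.494]
contact_force: [-0.2, 1.2, 0.7]
finger_gap: 0.0233
clock: 5.2
ee_pos: [0.4838, -0.3737, 0.0815]
orientation: [3.138, 0.004, 1.494]
contact_force: [-0.0, -0.6, -0.9]
finger_gap: 0.0232
[-0.0474613  -0.64991418 -0.88972979] [-0.07445184  0.03677778 -0.02603856]
```

View pics/w3.png

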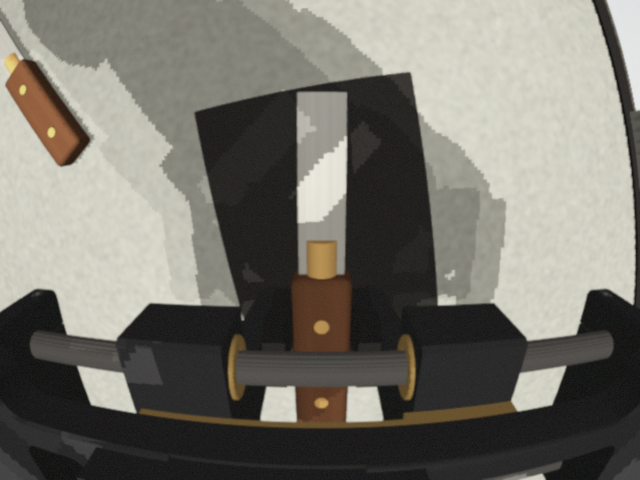

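```bash
python3 - <<'E'
from h import *
f=wr(); s=f['s']; print(s['ee_pos'],s['orientation'])
for u,v in [(296.5,93),(347.5,93),(297,225),(346,225)]: print(wbp(f,u,v,s['ee_pos'][2]-.0158).round(4))
E
```

```text
[ 0.48327943 -0.37308005  0.07981501] [3.13991183e+00 1.66841351e-03 1.49385976e+00]
[ 0.4814 -0.2859  0.064 ]
[ 0.4998 -0.2873  0.064 ]
[ 0.4773 -0.335   0.064 ]
[ 0.4958 -0.3365  0.064 ]
```

```bash
python3 -m creep '[[[2.3,3,0],0.012],[[4.6,6.1,-1],0.024],[[4.6,6.1,-2.2],0.024],[[4.6,6.1,-2.2],0.024],[[4.6,6.1,-2.2],0.024]]'
python3 - <<'E'
from h import *
f=wr(); s=f['s']; print(s['ee_pos'],s['orientation'])
cv2.imwrite('pics/w4.png',f['pixels'][:,:,::-1])
g=grab_frame('scene'); crop(g,185,345,185,305,5,'s4.png')
E
```

```text
clock: 5.92
ee_pos: [0.5285, -0.3127, 0.0567]
orientation: [-3.141, -0.0, 1.517]
contact_force: [0.3, -0.2, -1.1]
finger_gap: 0.0234
[ 0.52852306 -0.31273719  0.05666416] [-3.14135460e+00 -2.43221291e-06  1.51650739e+00]
```

View pics/w4.png

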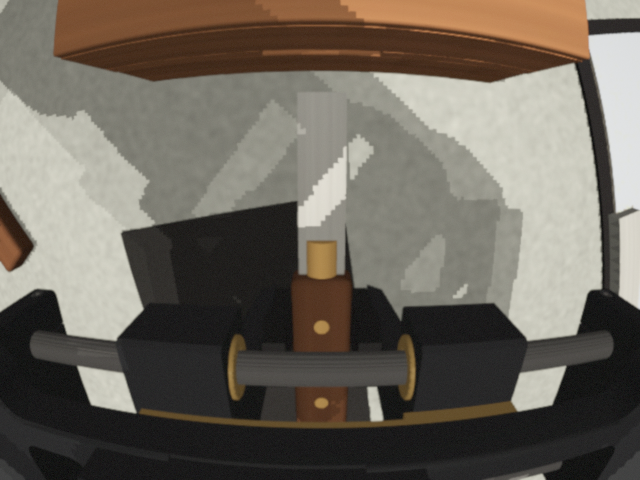

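View pics/s4.png

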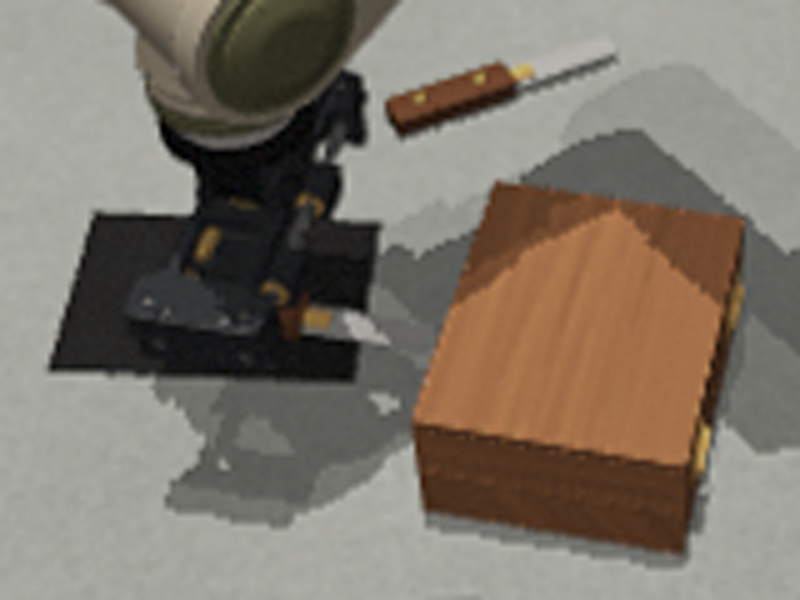

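```bash
python3 -m creep '[[[0,0,0.1],0],[[0.05,0.7,0.1],0],[[0.09,1.4,0.1],0],[[0.12,2,0.1],0],[[0.12,2,0.1],0]]'
```

```text
clock: 6.65
ee_pos: [0.5303, -0.2912, 0.0578]
orientation: [-3.141, -0.0, 1.519]
contact_force: [0.5, -1.0, -1.6]
finger_gap: 0.0234
```

```bash
python3 -m creep '[[[0.02,0.4,0],0],[[0.05,0.8,0],0],[[0.05,0.8,0],0]]'; python3 - <<'E'
from h import *
f=wr(); s=f['s']; print(s['ee_pos'],s['orientation'],s['contact_force'])
cv2.imwrite('pics/w5.png',f['pixels'][:,:,::-1])
E
```

```text
clock: 7.02
ee_pos: [0.5308, -0.2835, 0.0577]
orientation: [-3.141, -0.0, 1.518]
contact_force: [-0.1, -0.1, -1.1]
finger_gap: 0.0234
[ 0.5307525  -0.28350816  0.0577356 ] [-3.14144241e+00 -1.09563485e-04  1.51813928e+00] [-0.14310192 -0.10294949 -1.09393508]
```

View pics/w5.png

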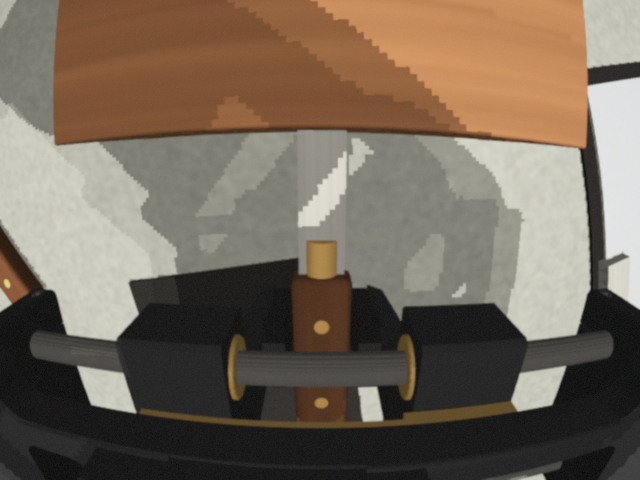

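```bash
python3 -m creep '[[[0,0,0.4],0],[[0,0,0.8],0],[[0,0.05,1.3],0],[[0.01,0.1,1.9],0],[[0.02,0.2,2.5],0]]'; python3 - <<'E'
from h import *
f=wr(); s=f['s']; print(s['ee_pos'],s['orientation'],s['contact_force'])
cv2.imwrite('pics/w6.png',f['pixels'][:,:,::-1])
g=grab_frame('scene'); crop(g,185,345,185,305,5,'s6.png')
E
```

```text
clock: 7.7
ee_pos: [0.5309, -0.2819, 0.0832]
orientation: [3.142, 0.0, 1.518]
contact_force: [-0.6, -1.6, -3.8]
finger_gap: 0.0236
[ 0.53089058 -0.28193243  0.08321303] [3.14155257e+00 2.87346334e-04 1.51771331e+00] [-0.56605469 -1.55649996 -3.81172366]
```

View pics/w6.png

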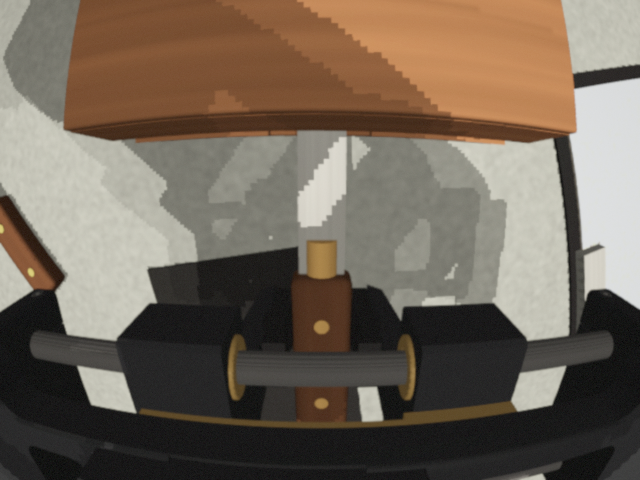

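View pics/s6.png

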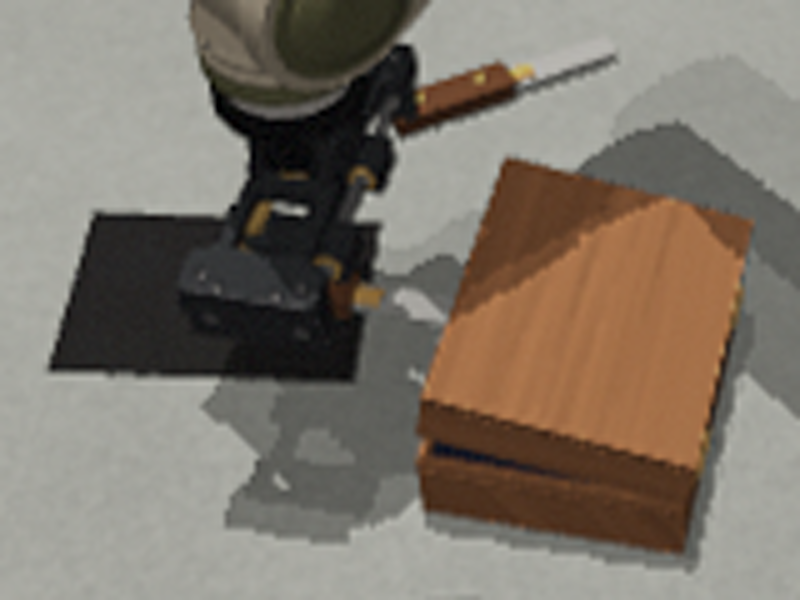

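```bash
python3 -m creep '[[[0.03,0.6,1.3],0],[[0.06,1.15,2.4],0],[[0.09,1.65,3.5],0],[[0.12,2.2,4.5],0],[[0.12,2.2,4.5],0]]'; python3 - <<'E'
from h import *
g=grab_frame('scene'); crop(g,185,345,185,305,5,'s7.png')
f=wr(); s=f['s']; cv2.imwrite('pics/w7.png',f['pixels'][:,:,::-1])
E
```

```text
clock: 8.43
ee_pos: [0.5324, -0.2592, 0.1287]
orientation: [3.14, 0.0, 1.518]
contact_force: [0.1, 0.6, -1.0]
finger_gap: 0.0233
```

View pics/s7.png

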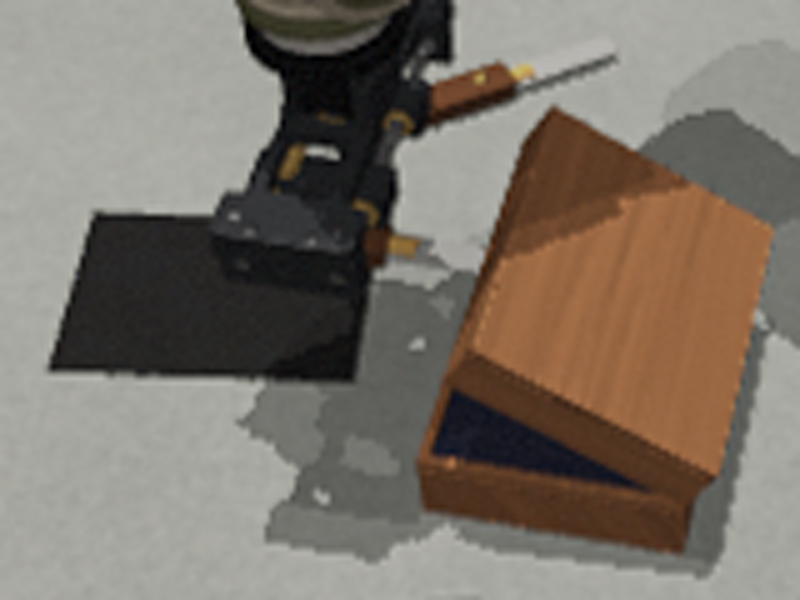

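View pics/w7.png

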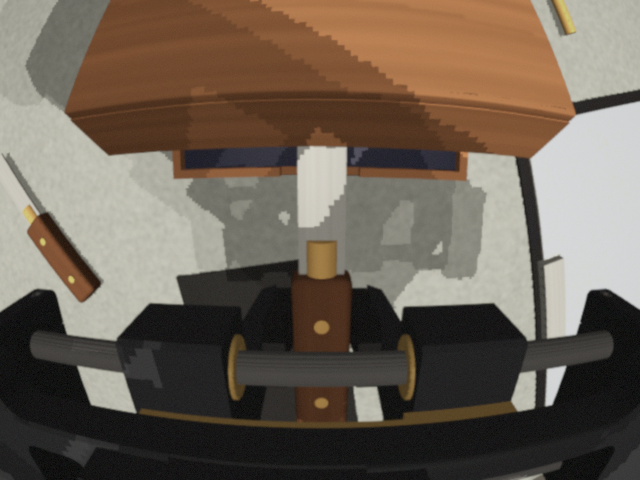

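```bash
python3 -m creep '[[[0.05,0.9,1.4],0],[[0.1,1.7,2.2],0],[[0.12,2.4,2.9],0],[[0.17,3.3,3.6],0],[[0.22,4.3,4.2],0]]';python3 -m creep '[[[0,0,0],0]]'; python3 - <<'E'
from h import *
g=grab_frame('scene'); crop(g,185,345,165,285,5,'s8.png')
E
```

```text
clock: 9.15
ee_pos: [0.5343, -0.2162, 0.1702]
orientation: [3.142, 0.0, 1.518]
contact_force: [-0.3, -0.3, -3.0]
finger_gap: 0.0236
clock: 9.28
ee_pos: [0.5345, -0.2158, 0.1703]
orientation: [3.141, -0.0, 1.519]
contact_force: [-1.0, -0.1, -0.6]
finger_gap: 0.0236
```

View pics/s8.png

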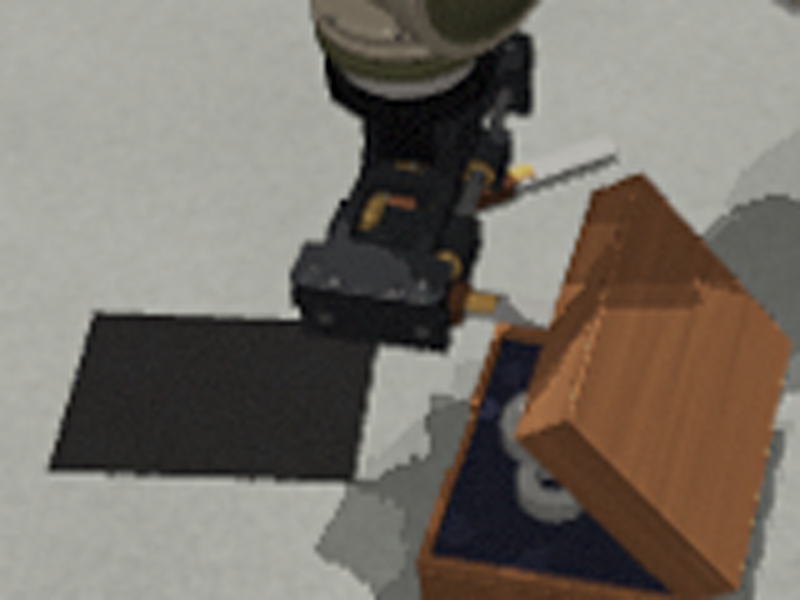

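```bash
python3 -m creep '[[[0,0,-1.5],0],[[0.05,1,-1.5],0],[[0.1,2,-1.5],0],[[0.16,3,-1.5],0],[[0.22,4,-1.5],0]]';python3 -m creep '[[[0.05,1,0],0],[[0.1,2,0],0],[[0.16,3,0],0],[[0.22,4,0],0],[[0.22,4,0],0]]'; python3 - <<'E'
from h import *
g=grab_frame('scene'); crop(g,185,345,165,285,5,'s9.png')
E
```

```text
clock: 9.95
ee_pos: [0.5367, -0.1765, 0.1551]
orientation: [3.141, 0.001, 1.518]
contact_force: [0.0, -3.3, -0.8]
finger_gap: 0.0236
clock: 10.58
ee_pos: [0.5386, -0.1357, 0.1546]
orientation: [-3.141, -0.001, 1.519]
contact_force: [0.3, 0.5, -0.8]
finger_gap: 0.0237
```

View pics/s9.png

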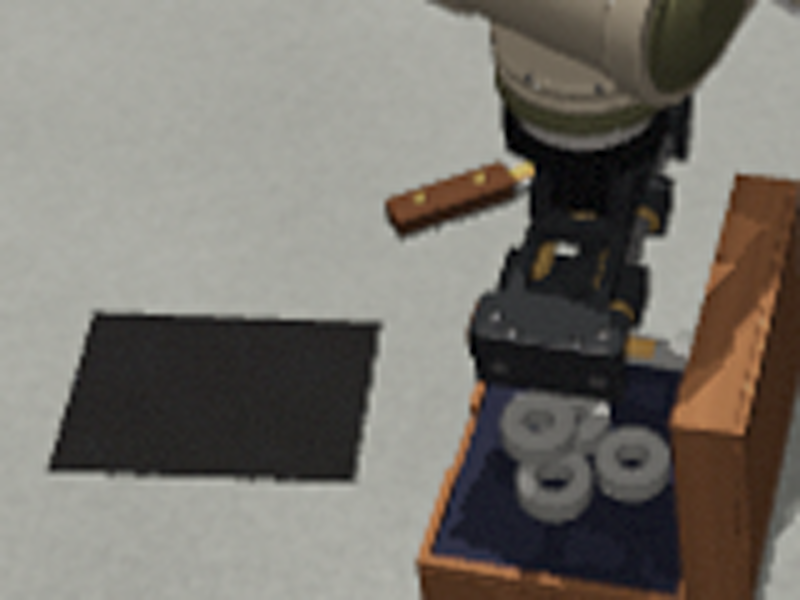

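```bash
python3 -m creep '[[[0.05,1,-0.5],0],[[0.1,2,-1],0],[[0.16,3,-1.5],0],[[0.22,4,-1.8],0],[[0.26,4.8,-1.8],0]]';python3 -m creep '[[[0.03,0.5,0],0],[[0.07,1.2,0],0],[[0.08,1.5,0],0],[[0.08,1.5,0],0]]'; python3 - <<'E'
from h import *
g=grab_frame('scene'); crop(g,185,345,165,285,5,'s10.png')
E
```

```text
clock: 11.25
ee_pos: [0.5412, -0.088, 0.1364]
orientation: [-3.141, -0.0, 1.518]
contact_force: [0.9, -1.7, -0.1]
finger_gap: 0.0233
clock: 11.75
ee_pos: [0.5421, -0.0734, 0.1368]
orientation: [-3.142, -0.0, 1.518]
contact_force: [-0.3, -0.0, -0.5]
finger_gap: 0.0236
```

View pics/s10.png

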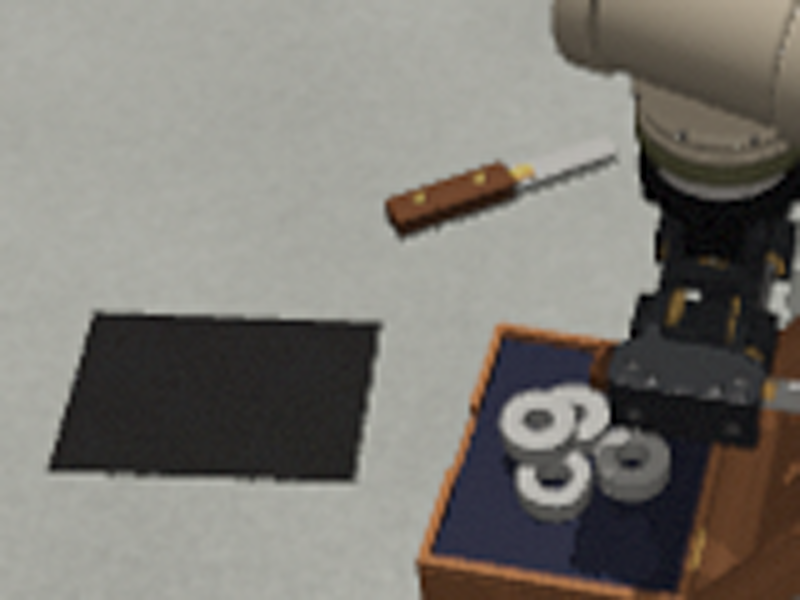

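```bash
python3 -m creep '[[[-0.3,-5,0],0],[[-0.5,-10,0],0],[[-0.9,-16,0],0],[[-2.5,-22,0],0],[[-4.5,-27,0],-0.024]]';python3 -m creep '[[[-1.4,-2.95,-1],0],[[-1.4,-2.95,-5],0],[[-1.4,-2.95,-9],0],[[-1.4,-2.95,-9],0]]'
```

```text
clock: 12.42
ee_pos: [0.4964, -0.346, 0.1365]
orientation: [3.141, -0.0, 1.493]
contact_force: [0.1, -0.6, -0.7]
finger_gap: 0.023
clock: 12.92
ee_pos: [0.4821, -0.3724, 0.0444]
orientation: [-3.137, -0.004, 1.493]
contact_force: [0.0, -0.0, -0.6]
finger_gap: 0.0239
```

```bash
python3 -m creep '[[[0.2,0,0],0],[[0.2,0,0],0]]';python3 -m creep '[[[0,0,-1],0],[[0,0,-1.5],0],[[0,0,-1.7],0],[[0,0,-1.7],0]]'
```

```text
clock: 13.18
ee_pos: [0.4859, -0.3738, 0.0486]
orientation: [3.139, 0.002, 1.494]
contact_force: [-0.5, -0.2, -0.5]
finger_gap: 0.0234
clock: 13.68
ee_pos: [0.4851, -0.3733, 0.0296]
orientation: [-3.141, -0.0, 1.494]
contact_force: [1.1, 0.5, -0.3]
finger_gap: 0.0235
```

```bash
python3 -m creep '[[[0,0,-0.1],0],[[0,0,-0.1],0]]'; python3 -m creep '[[[0,0,0],0],[[0,0,0],0],[[0,0,0],0],[[0,0,1],0],[[0,0,4],0]]' 4.5 25
python3 -m creep '[[[0,1,6],0],[[0.5,4,12],0],[[1,10,15],0],[[1.5,10,18],0],[[1.5,10,18],0]]' 
python3 - <<'E'
from h import *
g=grab_frame('top'); crop(g,280,480,150,300,4,'t11.png')
f=wr(); s=f['s']; cv2.imwrite('pics/w11.png',f['pixels'][:,:,::-1])
E
```

```text
clock: 13.92
ee_pos: [0.4852, -0.3734, 0.0288]
orientation: [3.141, 0.0, 1.494]
contact_force: [0.8, -0.0, 0.0]
finger_gap: 0.0234
clock: 14.55
ee_pos: [0.4847, -0.3729, 0.0686]
orientation: [-3.14, -0.002, 1.494]
contact_force: [0.6, 0.3, -0.6]
finger_gap: 0.0448
clock: 15.18
ee_pos: [0.5009, -0.2728, 0.252]
orientation: [3.137, 0.004, 1.495]
contact_force: [0.5, -0.1, -0.2]
finger_gap: 0.045
```

View pics/t11.png

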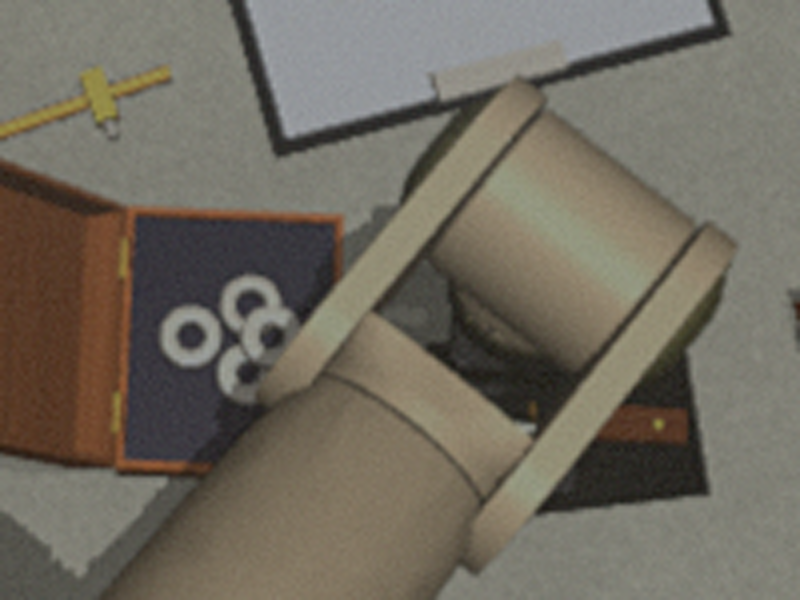

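View pics/w11.png

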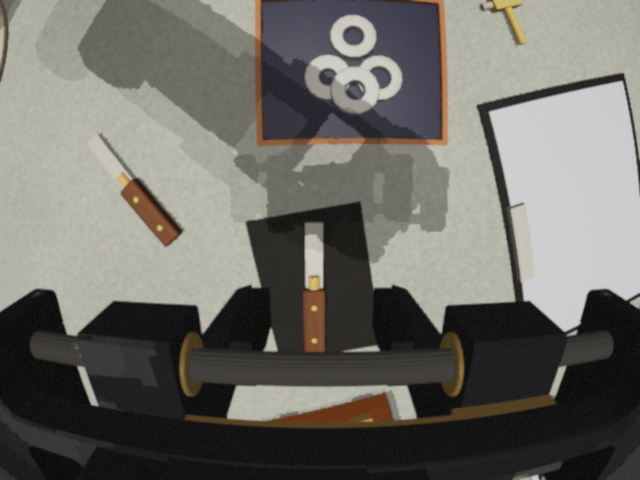

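```bash
python3 -m creep '[[[3,3,-3],0],[[3,5,-6],0],[[3,5,-6],0]]'
python3 - <<'E'
from h import *
f=wr(); s=f['s']; np.savez('w12',T=f['T'],pix=f['pixels']); print(s['ee_pos']); crop(f,220,460,0,240,2.5,'w12.png')
E
```

```text
clock: 15.65
ee_pos: [0.529, -0.2223, 0.186]
orientation: [-3.136, -0.003, 1.495]
contact_force: [0.4, -0.6, -0.1]
finger_gap: 0.0451
[ 0.52900954 -0.2223276   0.18595151]
```

View pics/w12.png

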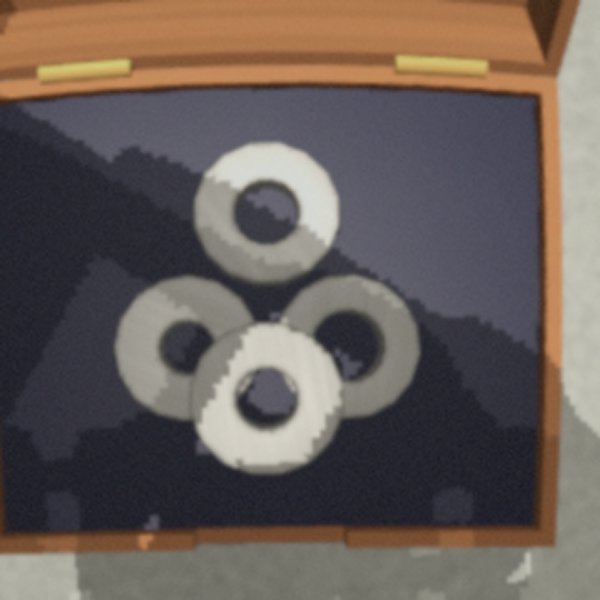

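```bash
python3 - <<'E'
from h import *
f=wr(); print(f['s']['ee_pos'])
for n,u,v,z in [('T',268,398,.069),('B',267,211,.053),('L',185,347,.053),('R',350,346,.053)]: print(n,wbp(f,220+u/2.5,v/2.5,z).round(4))
E
```

```text
[ 0.52969087 -0.22360948  0.18785748]
T [ 0.5379 -0.1677  0.069 ]
B [ 0.5417 -0.117   0.053 ]
L [ 0.5165 -0.1528  0.053 ]
R [ 0.5614 -0.1559  0.053 ]
```

```bash
python3 -m creep '[[[0.75,5.65,0],0],[[0.75,5.65,-4],0],[[0.75,5.65,-7],0],[[0.75,5.65,-7],0]]' 6.4 25
python3 - <<'E'
from h import *
f=wr(); s=f['s']; print(s['ee_pos']); cv2.imwrite('pics/w13.png',f['pixels'][:,:,::-1])
E
```

```text
clock: 16.25
ee_pos: [0.5373, -0.1677, 0.1183]
orientation: [-3.14, -0.001, 1.493]
contact_force: [-0.0, -0.5, -1.2]
finger_gap: 0.0638
[ 0.53726718 -0.16772636  0.11825697]
```

View pics/w13.png

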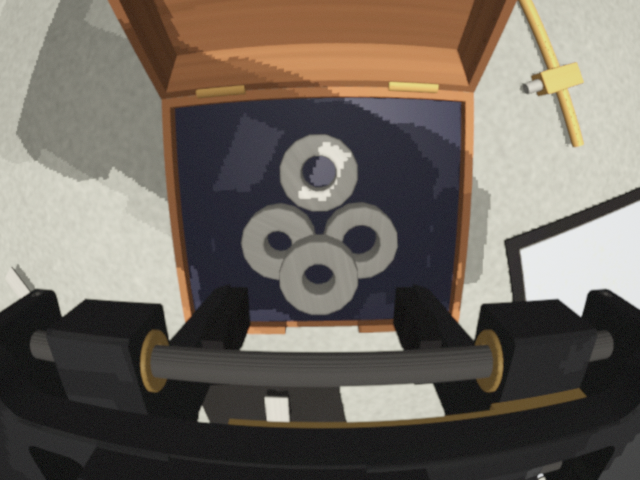

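```bash
python3 - <<'E'
from h import *
f=wr(); print(f['s']['ee_pos'])
for n,u,v,z in [('T',318,274.5,.069),('B',319,172.5,.053),('L',278,241,.053),('R',360,240,.053)]: print(n,wbp(f,u,v,z).round(4))
E
```

```text
[ 0.53791486 -0.16796428  0.11962449]
T [ 0.537  -0.1639  0.069 ]
B [ 0.5413 -0.1155  0.053 ]
L [ 0.5168 -0.1497  0.053 ]
R [ 0.56   -0.1525  0.053 ]
```

```bash
python3 -m creep '[[[0,0.4,-1.5],0],[[0,0.4,-3],0],[[0,0.4,-3.8],0],[[0,0.4,-3.8],0]]'
python3 -m creep '[[[0,0,0],0],[[0,0,0],0],[[0,0,0],0],[[0,0,0],0],[[0,0,0],0]]' 3 30
python3 -m creep '[[[0,0,1],0],[[0,0,4],0],[[0,0,9],0],[[0,0,12],0],[[0,0,12],0]]'
python3 - <<'E'
from h import *
f=wr(); s=f['s']; print(s['ee_pos'],s['contact_force']); cv2.imwrite('pics/w14.png',f['pixels'][:,:,::-1])
E
```

```text
clock: 16.85
ee_pos: [0.5374, -0.1627, 0.08]
orientation: [-3.14, -0.001, 1.494]
contact_force: [0.4, -0.5, 0.7]
finger_gap: 0.0639
clock: 17.48
ee_pos: [0.5377, -0.1629, 0.0811]
orientation: [3.141, 0.0, 1.494]
contact_force: [-1.8, 0.1, 4.2]
finger_gap: 0.0391
clock: 18.1
ee_pos: [0.5382, -0.163, 0.2027]
orientation: [3.138, 0.002, 1.494]
contact_force: [0.5, 0.5, -2.0]
finger_gap: 0.0393
[ 0.53817691 -0.16301031  0.20269638] [ 0.45999658  0.50891411 -2.01206825]
```

View pics/w14.png

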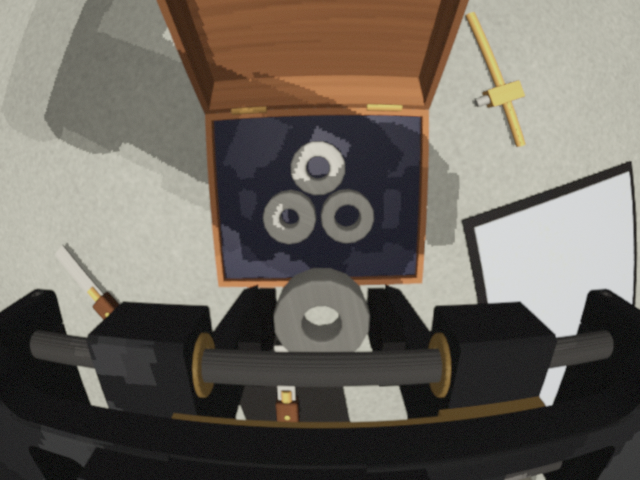

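```bash
python3 -m creep '[[[0,0,4],0],[[1.5,5,5],0],[[3,11,5],0],[[4.5,17,5],0],[[6.5,23,5],0]]' - 50
python3 -m creep '[[[2,6,0],0],[[4,12,0],0],[[5.7,15.8,0],0],[[5.7,15.8,-5],0],[[5.7,15.8,-9],0]]'
python3 -m creep '[[[0,0,0],0]]'
```

```text
clock: 18.77
ee_pos: [0.6021, 0.0684, 0.2485]
orientation: [-3.138, -0.0, 1.494]
contact_force: [1.2, -1.3, -0.9]
finger_gap: 0.0387
clock: 19.4
ee_pos: [0.6583, 0.225, 0.156]
orientation: [-3.137, 0.001, 1.495]
contact_force: [0.3, -0.2, -2.0]
finger_gap: 0.0385
clock: 19.52
ee_pos: [0.6576, 0.2242, 0.1554]
orientation: [-3.131, 0.002, 1.494]
contact_force: [0.5, 0.2, -1.3]
finger_gap: 0.0384
```

```bash
python3 -m creep '[[[0,0,-1.5],0],[[0,0,-2.5],0],[[0,0,-2.5],0],[[0,0,-2.5],0]]'
python3 - <<'E'
from h import *
f=wr(); s=f['s']; print(s['ee_pos'],s['contact_force']); cv2.imwrite('pics/w15.png',f['pixels'][:,:,::-1])
E
```

```text
clock: 20.02
ee_pos: [0.6597, 0.2245, 0.1365]
orientation: [3.14, -0.0, 1.494]
contact_force: [-0.5, 0.2, -2.5]
finger_gap: 0.0384
[0.65966019 0.22450484 0.13649206] [-0.51445734  0.18714098 -2.49672863]
```

View pics/w15.png

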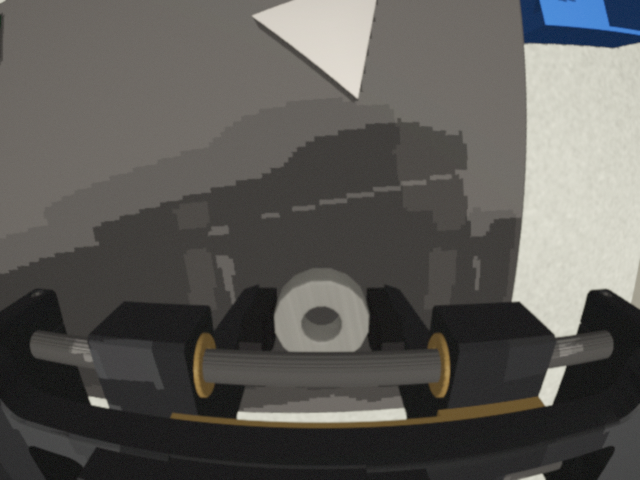

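```bash
python3 -m creep '[[[0,0,-0.3],0],[[0,0,-0.6],0],[[0,0,-0.75],0],[[0,0,-0.75],0]]'
```

```text
clock: 20.58
ee_pos: [0.6594, 0.2245, 0.1282]
orientation: [-3.142, -0.0, 1.494]
contact_force: [0.6, -0.2, -2.3]
finger_gap: 0.0387
```

```bash
python3 -m creep '[[[0,0,-0.1],0],[[0,0,-0.15],0],[[0,0,-0.15],0]]'
```

```text
clock: 20.95
ee_pos: [0.6594, 0.2245, 0.1281]
orientation: [3.14, -0.0, 1.494]
contact_force: [-3.3, -1.2, 6.2]
finger_gap: 0.0383
```

Contact. Release and rise.

```bash
python3 -m creep '[[[0,0,0.05],0],[[0,0,0.05],0],[[0,0,0.05],0],[[0,0,2],0],[[0,0,7],0]]' 6.2 25
python3 -m creep '[[[0,-2,6],0],[[-2,-8,7],0],[[-4,-14,7],0],[[-6,-20,7],0],[[-8,-26,7],0]]'
python3 -m creep '[[[-1,-6,0],0],[[-3,-12,0],0],[[-4,-17,0],0],[[-4,-18,0],0],[[-4,-18,-4],0]]'
python3 - <<'E'
from h import *
f=grab_frame('top'); crop(f,90,250,135,360,2.6,'t16.png')
f=wr(); s=f['s']; print(s['ee_pos'],s['contact_force']); cv2.imwrite('pics/w16.png',f['pixels'][:,:,::-1])
E
```

```text
clock: 21.58
ee_pos: [0.6586, 0.2243, 0.1949]
orientation: [-3.136, 0.001, 1.494]
contact_force: [0.3, 0.2, 1.0]
finger_gap: 0.062
clock: 22.2
ee_pos: [0.5798, -0.0334, 0.2668]
orientation: [3.141, 0.0, 1.494]
contact_force: [0.8, -0.9, 0.6]
finger_gap: 0.0621
clock: 22.82
ee_pos: [0.5417, -0.2126, 0.2284]
orientation: [3.136, 0.003, 1.493]
contact_force: [0.9, -0.6, -1.6]
finger_gap: 0.0619
[ 0.53968777 -0.21067127  0.22153264] [ 0.01972116  0.68467236 -5.0564097 ]
```

View pics/t16.png

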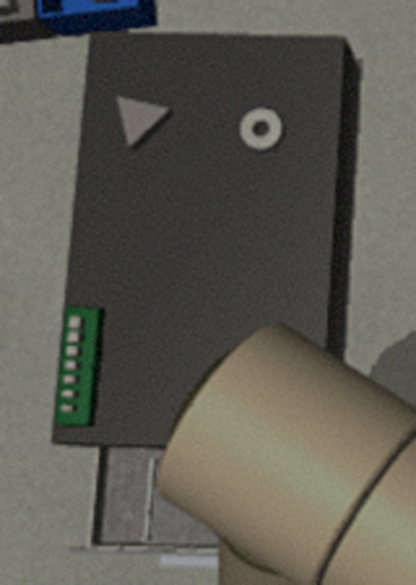

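View pics/w16.png

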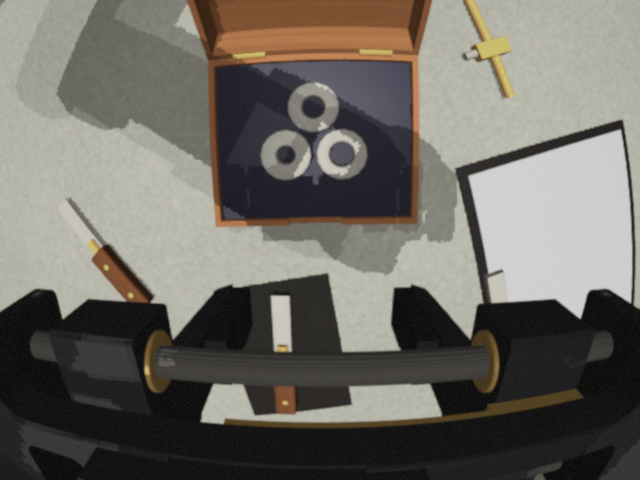

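```bash
python3 -m creep '[[[0,4,-4],0],[[0,4,-7],0],[[0,4,-7],0],[[0,4,-7],0]]'
python3 - <<'E'
from h import *
f=wr(); s=f['s']; print(s['ee_pos'],s['contact_force']); crop(f,120,520,0,300,2,'w17.png')
E
```

```text
clock: 23.42
ee_pos: [0.5416, -0.1718, 0.1586]
orientation: [3.139, 0.001, 1.494]
contact_force: [0.1, 0.0, 0.3]
finger_gap: 0.0618
[ 0.54157439 -0.17184782  0.15858491] [0.10362921 0.02686051 0.32138252]
```

View pics/w17.png

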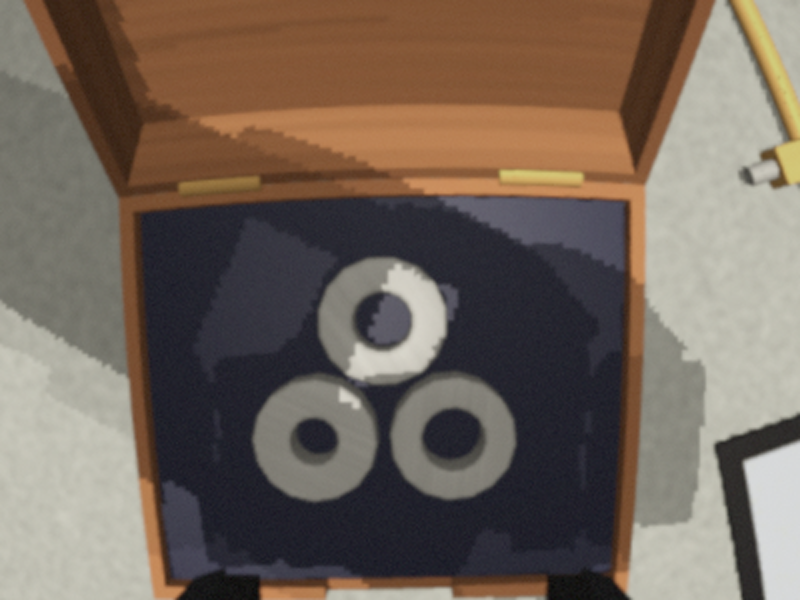

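```bash
python3 - <<'E'
from h import *
f=wr(); print(f['s']['ee_pos'])
for n,u,v,z in [('B',383,320,.053),('L',315,437,.053),('R',454,436,.053)]: print(n,wbp(f,120+u/2,v/2,z).round(4))
E
```

```text
[ 0.54151781 -0.172004    0.15864446]
B [ 0.5406 -0.1154  0.053 ]
L [ 0.5163 -0.15    0.053 ]
R [ 0.5597 -0.1531  0.053 ]
```

```bash
python3 -m creep '[[[-0.05,5.7,0],0],[[-0.05,5.7,-4],0],[[-0.05,5.7,-7.5],0],[[-0.05,5.7,-9],0],[[-0.05,5.7,-9.3],0]]' 5.4
python3 -m creep '[[[0,0,0],0],[[0,0,0],0],[[0,0,0],0],[[0,0,0],0],[[0,0,0],0]]' 3 40
python3 -m creep '[[[0,0,1],0],[[0,0,4],0],[[0,0,10],0],[[0,0,16],0],[[0,0,18.5],0]]' - 50
python3 - <<'E'
from h import *
f=wr(); s=f['s']; print(s['ee_pos'],s['contact_force']); cv2.imwrite('pics/w18.png',f['pixels'][:,:,::-1])
E
```

```text
clock: 24.15
ee_pos: [0.5405, -0.115, 0.064]
orientation: [3.141, 0.0, 1.493]
contact_force: [-0.1, -0.0, -0.3]
finger_gap: 0.0537
clock: 24.78
ee_pos: [0.5407, -0.115, 0.0649]
orientation: [3.14, 0.001, 1.494]
contact_force: [-1.6, 0.4, 7.2]
finger_gap: 0.0385
clock: 25.4
ee_pos: [0.5404, -0.1147, 0.2528]
orientation: [3.137, 0.002, 1.494]
contact_force: [-0.2, 0.9, -2.3]
finger_gap: 0.0381
[ 0.54044895 -0.11466119  0.2527803 ] [-0.24357326  0.93669322 -2.33374041]
```

View pics/w18.png

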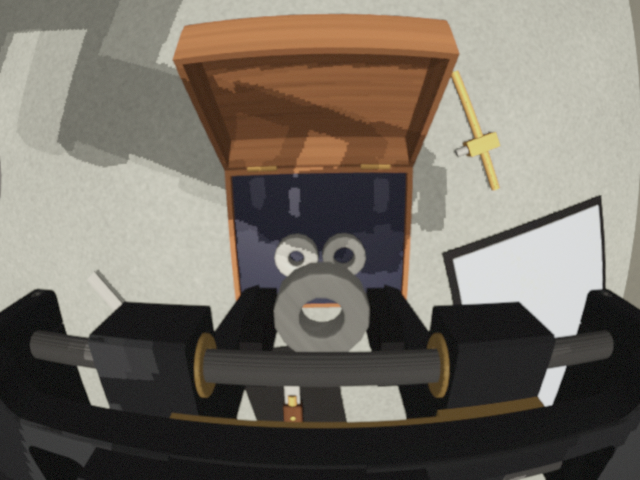

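```bash
python3 -m creep '[[[0.5,6,0],0],[[1.2,12,0],0],[[2,18,0],0],[[2.8,24,0],0],[[3.4,30,0],0]]'
python3 -m creep '[[[0.5,4,0],0],[[0.5,4,-5],0],[[0.5,4,-10],0],[[0.5,4,-11.5],0],[[0.5,4,-11.5],0]]'
python3 -m creep '[[[0,0,0],0],[[0,0,-0.3],0],[[0,0,-0.3],0]]'
```

```text
clock: 26.08
ee_pos: [0.5738, 0.1873, 0.2479]
orientation: [-3.14, 0.0, 1.494]
contact_force: [0.6, -0.4, -1.8]
finger_gap: 0.0384
clock: 26.7
ee_pos: [0.5792, 0.2252, 0.1337]
orientation: [-3.141, 0.0, 1.494]
contact_force: [0.0, -0.3, -1.0]
finger_gap: 0.0384
clock: 27.08
ee_pos: [0.5793, 0.2253, 0.1313]
orientation: [3.141, -0.0, 1.494]
contact_force: [0.6, -0.4, -1.6]
finger_gap: 0.038
```

```bash
python3 -m creep '[[[0,0,-0.2],0],[[0,0,-0.3],0],[[0,0,-0.3],0]]'
python3 -m creep '[[[0,0,-0.1],0],[[0,0,-0.1],0]]'
```

```text
clock: 27.45
ee_pos: [0.5792, 0.2254, 0.1279]
orientation: [3.141, 0.0, 1.494]
contact_force: [-1.1, -1.1, 0.8]
finger_gap: 0.0385
clock: 27.7
ee_pos: [0.5792, 0.2254, 0.1279]
orientation: [3.141, -0.0, 1.494]
contact_force: [-3.8, -1.4, 8.3]
finger_gap: 0.0385
```

```bash
python3 -m creep '[[[0,0,0.05],0],[[0,0,0.05],0],[[0,0,0.05],0],[[0,0,2],0],[[0,0,7],0]]' 5.6 25
python3 -m creep '[[[0,-2,5],0],[[-1,-8,6],-0.18],[[-2,-14,6],-0.36],[[-3,-20,6],-0.54],[[-4,-26,6],-0.72]]'
python3 -m creep '[[[-1,-5,0],-0.18],[[-2,-10,0],-0.36],[[-3,-12,0],-0.54],[[-3,-12,-4],-0.68],[[-3,-12,-4],-0.68]]'
python3 - <<'E'
from h import *
f=wr(); s=f['s']; print(s['ee_pos'],s['orientation'],s['contact_force']); cv2.imwrite('pics/w19.png',f['pixels'][:,:,::-1])
E
```

```text
clock: 28.32
ee_pos: [0.5784, 0.2251, 0.1953]
orientation: [-3.136, 0.001, 1.494]
contact_force: [0.0, 0.2, -0.8]
finger_gap: 0.056
clock: 28.95
ee_pos: [0.5386, -0.0365, 0.2568]
orientation: [3.141, -0.0, 0.768]
contact_force: [1.1, -0.8, 0.4]
finger_gap: 0.0559
clock: 29.58
ee_pos: [0.5082, -0.1544, 0.2149]
orientation: [-3.139, 0.004, 0.094]
contact_force: [-0.9, 0.1, -0.2]
finger_gap: 0.0558
[ 0.50821719 -0.15439711  0.21487691] [-3.1385032   0.00432254  0.09449567] [-0.86749381  0.08183423 -0.15831705]
```

View pics/w19.png

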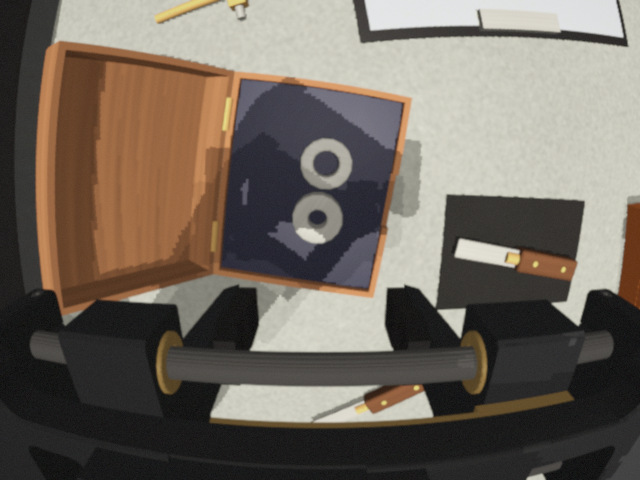

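```bash
python3 - <<'E'
from h import *
f=wr(); print(f['s']['ee_pos'])
for n,u,v,z in [('L',317.5,218,.053),('R',326.5,163,.053)]: print(n,wbp(f,u,v,z).round(4))
E
```

```text
[ 0.50903784 -0.15452765  0.21661721]
L [ 0.5176 -0.1519  0.053 ]
R [ 0.5611 -0.1547  0.053 ]
```

```bash
python3 -m creep '[[[0.8,0.35,-4],0],[[0.8,0.35,-8],0],[[0.8,0.35,-12],0],[[0.8,0.35,-14.5],0],[[0.8,0.35,-15.1],0]]'
python3 -m creep '[[[0,0,0],0],[[0,0,0],0],[[0,0,0],0],[[0,0,0],0],[[0,0,0],0]]' 3 40
python3 -m creep '[[[0,0,1],0],[[0,0,4],0],[[0,0,10],0],[[0,0,16],0],[[0,0,18.5],0]]' - 50
python3 - <<'E'
from h import *
f=wr(); s=f['s']; print(s['ee_pos'],s['contact_force']); cv2.imwrite('pics/w20.png',f['pixels'][:,:,::-1])
E
```

```text
clock: 30.3
ee_pos: [0.5177, -0.151, 0.0657]
orientation: [-3.141, 0.0, 0.096]
contact_force: [-0.1, -0.4, 0.4]
finger_gap: 0.0562
clock: 30.92
ee_pos: [0.5179, -0.1513, 0.0671]
orientation: [3.14, -0.002, 0.094]
contact_force: [-0.2, 1.5, 6.6]
finger_gap: 0.0382
clock: 31.55
ee_pos: [0.5174, -0.1513, 0.2549]
orientation: [3.138, -0.004, 0.094]
contact_force: [0.0, 0.3, -3.2]
finger_gap: 0.0381
[ 0.5173945  -0.15127039  0.25492065] [ 0.02974646  0.2813669  -3.2104878 ]
```

View pics/w20.png

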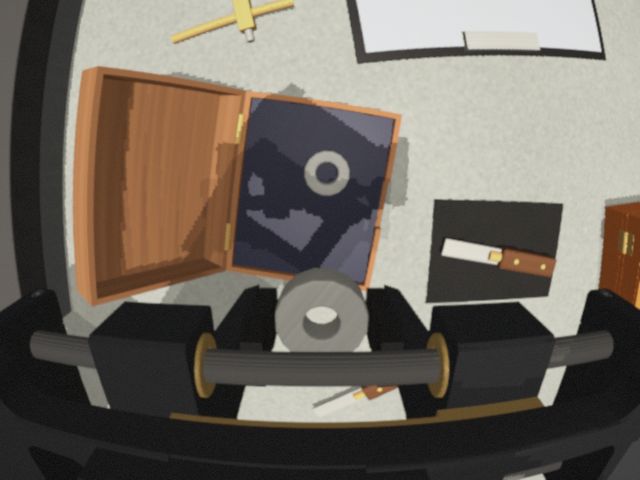

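```bash
python3 -m creep '[[[-0.2,6,0],0],[[-0.5,12,0],0],[[-0.8,18,0],0],[[-1.2,24,0],0],[[-1.5,30,0],0]]'
python3 -m creep '[[[0,6,0],0],[[-0.2,7.6,-2],0],[[-0.2,7.6,-7],0],[[-0.2,7.6,-11.5],0],[[-0.2,7.6,-12],0]]'
python3 -m creep '[[[0,0,0],0],[[0,0,-0.1],0],[[0,0,-0.1],0]]'
```

```text
clock: 32.22
ee_pos: [0.5013, 0.1506, 0.2502]
orientation: [3.141, 0.001, 0.094]
contact_force: [-0.2, 0.0, -1.8]
finger_gap: 0.0382
clock: 32.85
ee_pos: [0.4992, 0.2247, 0.1287]
orientation: [3.141, 0.005, 0.094]
contact_force: [-0.4, 0.2, -2.1]
finger_gap: 0.0385
clock: 33.22
ee_pos: [0.5004, 0.2248, 0.1306]
orientation: [-3.141, -0.001, 0.094]
contact_force: [-0.2, -0.8, -2.7]
finger_gap: 0.0385
```

```bash
python3 -m creep '[[[0,0,-0.1],0],[[0,0,-0.2],0],[[0,0,-0.2],0]]'
```

```text
clock: 33.6
ee_pos: [0.5003, 0.2249, 0.1282]
orientation: [-3.142, -0.001, 0.094]
contact_force: [-0.3, -0.4, 3.4]
finger_gap: 0.0381
```

```bash
python3 -m creep '[[[0,0,0.05],0],[[0,0,0.05],0],[[0,0,0.05],0],[[0,0,2],0],[[0,0,7],0]]' 5.6 25
python3 -m creep '[[[0,-2,5],0],[[1,-8,6],0],[[2,-14,6],0],[[3,-20,6],0],[[4,-26,6],0]]'
python3 -m creep '[[[1,-6,0],0],[[1.3,-12,0],0],[[1.3,-12,-4],0],[[1.3,-12,-6],0],[[1.3,-12,-6],0]]'
python3 - <<'E'
from h import *
f=grab_frame('top'); crop(f,90,250,135,360,2.6,'t21.png')
f=wr(); s=f['s']; print(s['ee_pos'],s['orientation'],s['contact_force']); cv2.imwrite('pics/w21.png',f['pixels'][:,:,::-1])
E
```

```text
clock: 34.22
ee_pos: [0.4994, 0.2246, 0.1968]
orientation: [3.141, 0.005, 0.094]
contact_force: [-0.2, 0.2, 1.0]
finger_gap: 0.056
clock: 34.85
ee_pos: [0.5402, -0.0371, 0.2578]
orientation: [-3.142, -0.0, 0.094]
contact_force: [2.0, -0.0, -0.9]
finger_gap: 0.0556
clock: 35.48
ee_pos: [0.5527, -0.1551, 0.1965]
orientation: [-3.14, 0.003, 0.094]
contact_force: [-0.2, 0.4, 0.6]
finger_gap: 0.0558
[ 0.55324068 -0.15516594  0.19783388] [-3.14129982e+00  4.05069127e-04  9.38023715e-02] [ 0.34954254 -0.05069914  0.53841852]
```

View pics/w21.png

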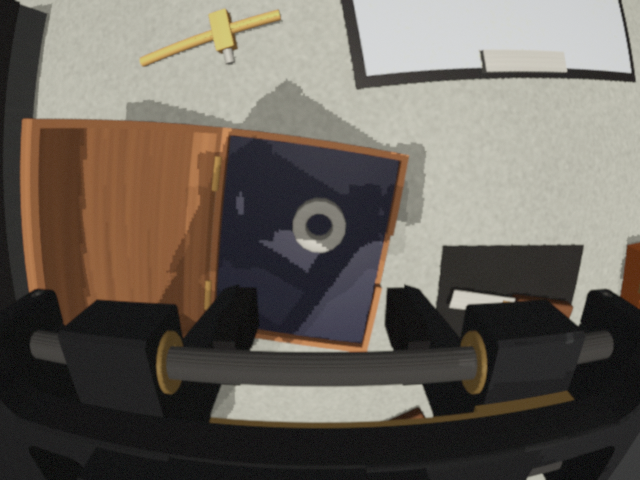

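View pics/t21.png

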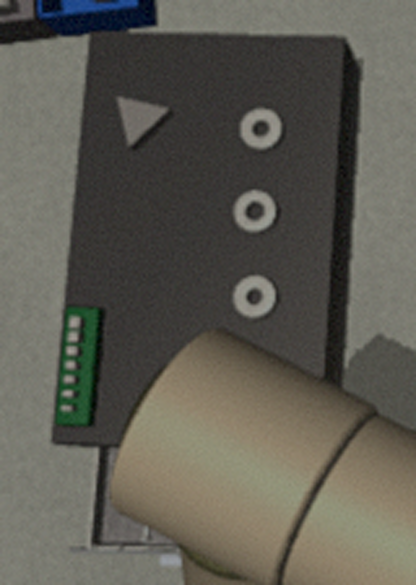

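```bash
python3 - <<'E'
from h import *
f=wr(); print(f['s']['ee_pos'])
for n,u,v,z in [('R',319,225,.053)]: print(n,wbp(f,u,v,z).round(4))
E
```

```text
[ 0.55352903 -0.15517493  0.19856946]
R [ 0.5613 -0.1542  0.053 ]
```

```bash
python3 -m creep '[[[0.75,0.1,-4],0],[[0.75,0.1,-8],0],[[0.75,0.1,-11],0],[[0.75,0.1,-13],0],[[0.75,0.1,-13.3],0]]'
python3 -m creep '[[[0,0,0],0],[[0,0,0],0],[[0,0,0],0],[[0,0,0],0],[[0,0,0],0]]' 3 40
python3 -m creep '[[[0,0,1],0],[[0,0,4],0],[[0,0,10],0],[[0,0,16],0],[[0,0,18.5],0]]' - 50
python3 - <<'E'
from h import *
f=wr(); s=f['s']; print(s['ee_pos'],s['contact_force']); cv2.imwrite('pics/w22.png',f['pixels'][:,:,::-1])
E
```

```text
clock: 36.25
ee_pos: [0.5608, -0.154, 0.0646]
orientation: [-3.141, 0.0, 0.094]
contact_force: [0.0, -0.2, 0.6]
finger_gap: 0.0561
clock: 36.88
ee_pos: [0.5612, -0.1542, 0.066]
orientation: [3.141, -0.002, 0.094]
contact_force: [-0.3, 1.4, 6.5]
finger_gap: 0.0383
clock: 37.5
ee_pos: [0.5609, -0.1543, 0.254]
orientation: [3.139, -0.005, 0.094]
contact_force: [-0.4, 0.3, -2.1]
finger_gap: 0.0383
[ 0.56094585 -0.15430677  0.25397479] [-0.36031784  0.26676256 -2.0653017 ]
```

View pics/w22.png

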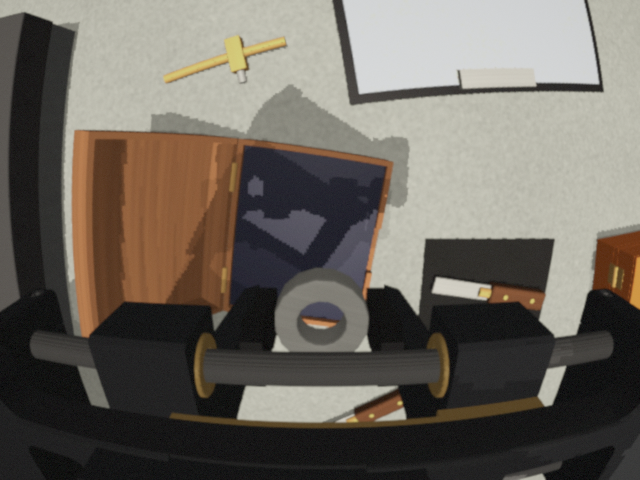

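```bash
python3 -m creep '[[[-1,6,0],0],[[-3,12,0],0],[[-5,17.5,0],0],[[-7.5,23,0],0],[[-10,28.5,0],0]]'
python3 -m creep '[[[-2.5,5.5,0],0],[[-4.1,9.4,-1],0],[[-4.1,9.4,-6],0],[[-4.1,9.4,-11],0],[[-4.1,9.4,-12],0]]'
python3 -m creep '[[[0,0,0],0],[[0,0,-0.1],0],[[0,0,-0.1],0]]'
```

```text
clock: 38.17
ee_pos: [0.4592, 0.1324, 0.2492]
orientation: [-3.142, 0.001, 0.094]
contact_force: [1.2, 1.2, -1.2]
finger_gap: 0.0383
clock: 38.8
ee_pos: [0.4171, 0.2243, 0.1286]
orientation: [3.14, 0.009, 0.094]
contact_force: [-23.6, -8.2, 59.9]
finger_gap: 0.0387
clock: 39.17
ee_pos: [0.4199, 0.2248, 0.1291]
orientation: [-3.142, -0.001, 0.094]
contact_force: [0.9, -0.2, -1.7]
finger_gap: 0.0382
```

```bash
python3 -m creep '[[[0,0,-0.05],0],[[0,0,-0.1],0],[[0,0,-0.1],0]]'
```

```text
clock: 39.55
ee_pos: [0.4199, 0.2248, 0.1288]
orientation: [-3.142, -0.001, 0.094]
contact_force: [-3.1, -2.0, 9.4]
finger_gap: 0.0381
```

```bash
python3 -m creep '[[[0,0,0.05],0],[[0,0,0.05],0],[[0,0,0.05],0],[[0,0,2],0],[[0,0,7],0]]' 5.6 25
python3 -m creep '[[[0,0,5],0.18],[[3,-4,6],0.36],[[6,-8,6],0.54],[[9,-12,6],0.72],[[11,-14.5,6],0.9]]' 
python3 -m creep '[[[1.9,0,0],0.18],[[1.9,0,0],0.36],[[1.9,0,0],0.52],[[1.9,0,0],0.52]]' 0 20
python3 - <<'E'
from h import *
f=wr(); s=f['s']; print(s['ee_pos'],s['orientation']); cv2.imwrite('pics/w23.png',f['pixels'][:,:,::-1])
f=snap('top','t23.png');f=snap('scene','s23.png')
E
```

```text
clock: 40.17
ee_pos: [0.4189, 0.2246, 0.197]
orientation: [3.141, 0.005, 0.094]
contact_force: [1.1, -0.1, 0.3]
finger_gap: 0.0559
clock: 40.8
ee_pos: [0.5307, 0.078, 0.2575]
orientation: [-3.141, 0.0, 0.998]
contact_force: [-0.2, -0.3, -0.2]
finger_gap: 0.056
clock: 41.3
ee_pos: [0.5487, 0.0798, 0.2575]
orientation: [-3.141, -0.0, 1.512]
contact_force: [0.2, 0.3, 0.1]
finger_gap: 0.018
[0.54865121 0.07983998 0.25750525] [-3.14109635e+00 -5.85070408e-06  1.51234726e+00]
```

View pics/w23.png

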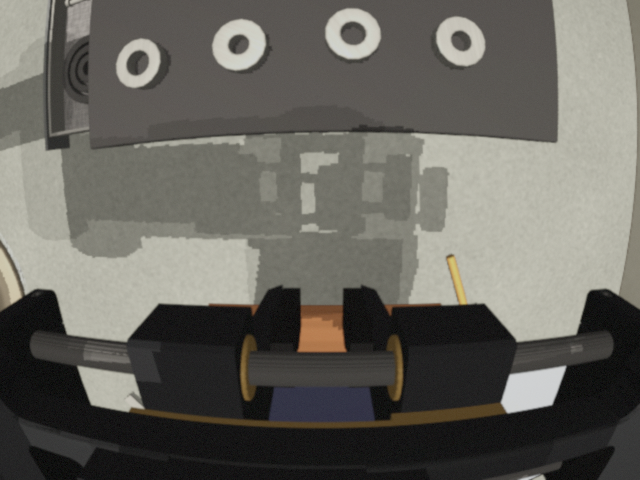

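View pics/s23.png

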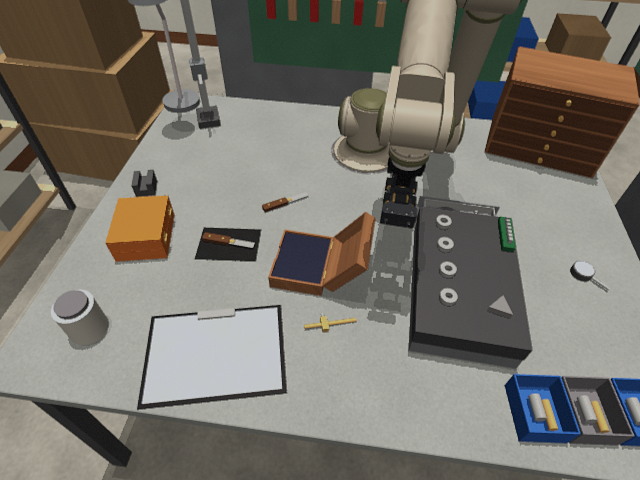

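View pics/t23.png

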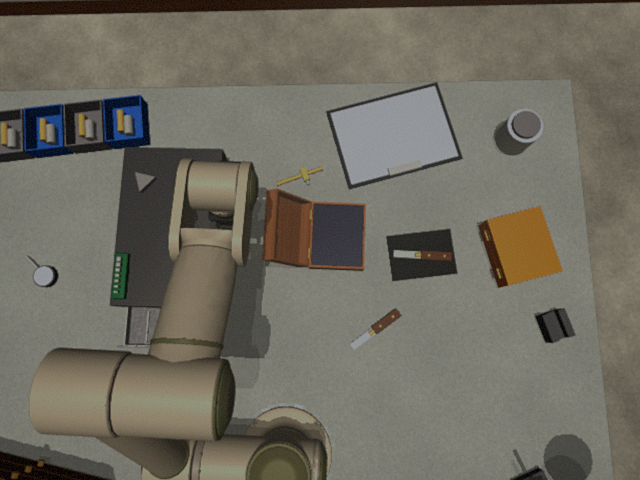

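```bash
python3 - <<'E'
from h import *
f=grab_frame('top')
print(bp(f,268,192,.155),bp(f,264.5,261,.155))
E
python3 -m creep '[[[0,0,-4],0],[[0,0,-8],0],[[0,0,-10],0],[[0,0,-10.2],0],[[0,0,-10.2],0]]'
```

```text
[0.62577497 0.02732515 0.155     ] [0.46044742 0.03555127 0.155     ]
clock: 42.12
ee_pos: [0.5491, 0.0798, 0.1566]
orientation: [3.14, -0.0, 1.513]
contact_force: [0.3, 0.4, 0.2]
finger_gap: 0.0006
```

```bash
python3 -m creep '[[[0,-2,0],0],[[0,-3.2,0],0],[[-0.1,-4.2,0.2],0],[[-0.15,-5.2,0.5],0],[[-0.2,-6.2,0.8],0]]'
python3 -m creep '[[[-0.05,-1,0.5],0],[[-0.1,-2,1],0],[[-0.15,-3,1.5],0],[[-0.2,-4,2],0],[[-0.25,-5,2.5],0]]'
python3 - <<'E'
from h import *
f=snap('scene','s24.png'); crop(f,185,445,165,325,3,'s24.png')
E
```

```text
clock: 42.75
ee_pos: [0.5471, 0.0176, 0.165]
orientation: [3.139, -0.002, 1.513]
contact_force: [-0.4, 5.6, 4.2]
finger_gap: 0.0003
clock: 43.38
ee_pos: [0.5439, -0.0328, 0.1887]
orientation: [-3.141, -0.0, 1.514]
contact_force: [-0.1, 2.7, -0.7]
finger_gap: 0.0004
```

View pics/s24.png

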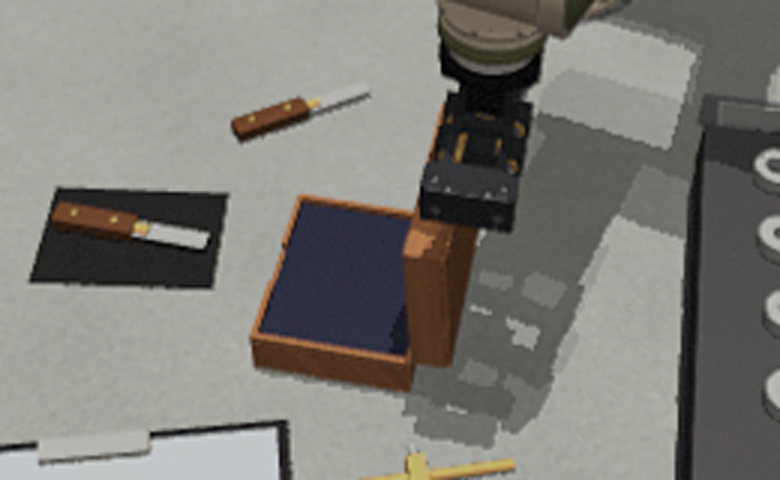

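```bash
python3 -m creep '[[[-0.1,-1.9,0.4],0],[[-0.2,-3.8,0.6],0],[[-0.3,-5.9,0.3],0],[[-0.4,-8,-0.5],0],[[-0.5,-9.9,-1.5],0]]'
python3 - <<'E'
from h import *
f=snap('scene','s25.png'); crop(f,185,445,165,325,3,'s25.png')
E
```

```text
clock: 44.05
ee_pos: [0.539, -0.1328, 0.1731]
orientation: [-3.142, 0.0, 1.513]
contact_force: [0.7, 2.7, 1.1]
finger_gap: 0.0005
```

View pics/s25.png

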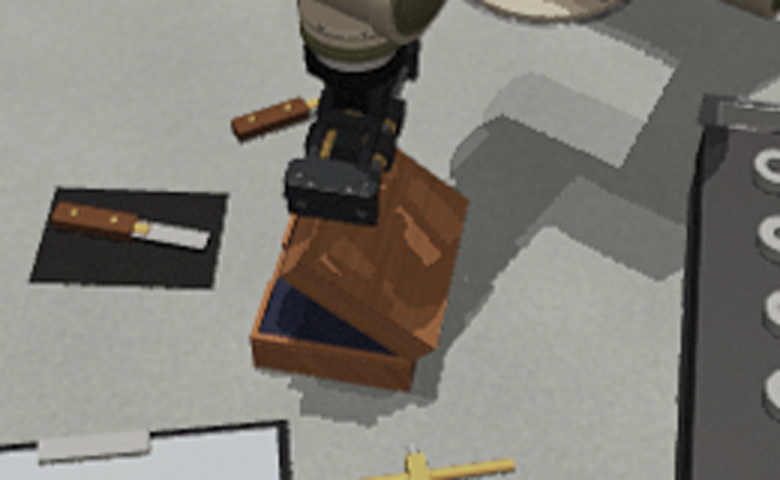

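```bash
python3 -m creep '[[[-0.1,-1.6,-1.3],0],[[-0.2,-2.6,-2.6],0],[[-0.25,-3.5,-4],0],[[-0.25,-4.2,-5.4],0],[[-0.25,-4.5,-6.3],0]]'
python3 -m creep '[[[0,0,-0.3],0],[[0,0,-0.6],0],[[0,0,-0.6],0]]'
```

```text
clock: 44.72
ee_pos: [0.5365, -0.1765, 0.1096]
orientation: [-3.141, -0.0, 1.514]
contact_force: [-1.2, -0.5, 1.4]
finger_gap: 0.0006
clock: 45.1
ee_pos: [0.5368, -0.1758, 0.1049]
orientation: [3.141, -0.0, 1.514]
contact_force: [-0.0, -0.5, 0.2]
finger_gap: 0.0006
```

```bash
python3 -m creep '[[[0,0,-0.1],0],[[0,0,-0.2],0],[[0,0,-0.2],0]]'
```

```text
clock: 45.48
ee_pos: [0.5368, -0.1759, 0.1048]
orientation: [3.14, 0.001, 1.514]
contact_force: [-5.4, 2.5, 18.1]
finger_gap: 0.0001
```

```bash
python3 -m creep '[[[0,0,0.5],0],[[0,0,4],0],[[0,0,10],0],[[-3,0,15],0],[[-8,3,18],0]]'
python3 -m creep '[[[-5,3,0],0],[[-9,7,0],0],[[-9,7,0],0]]'
python3 - <<'E'
from h import *
f=grab_frame('top'); cv2.imwrite('pics/t26.png',f['pixels'][:,:,::-1]); crop(f,90,250,135,360,2.6,'t26c.png')
f=grab_frame('scene'); crop(f,185,345,185,305,5,'s26.png'); crop(f,380,560,180,370,3,'s26b.png')
E
```

```text
clock: 46.1
ee_pos: [0.459, -0.1482, 0.2833]
orientation: [3.139, 0.002, 1.513]
contact_force: [-0.0, 0.5, 0.0]
finger_gap: 0.0003
clock: 46.48
ee_pos: [0.3668, -0.0754, 0.2817]
orientation: [3.141, -0.0, 1.515]
contact_force: [0.3, -0.3, 0.3]
finger_gap: 0.0005
```

View pics/t26.png

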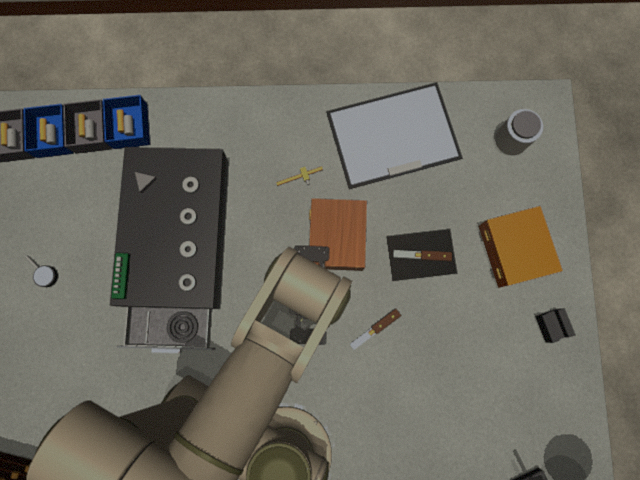

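View pics/s26.png

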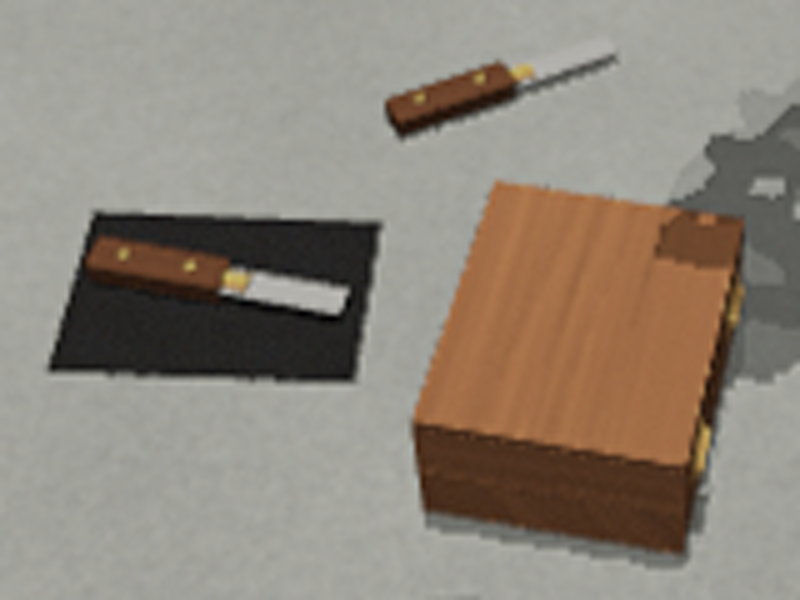

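View pics/s26b.png

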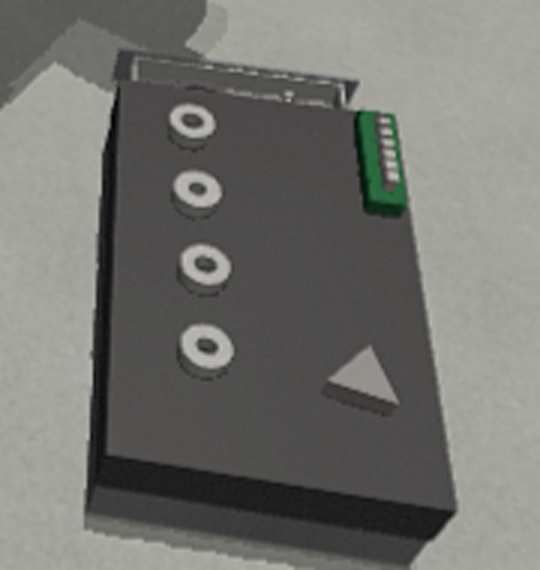

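View pics/t26c.png

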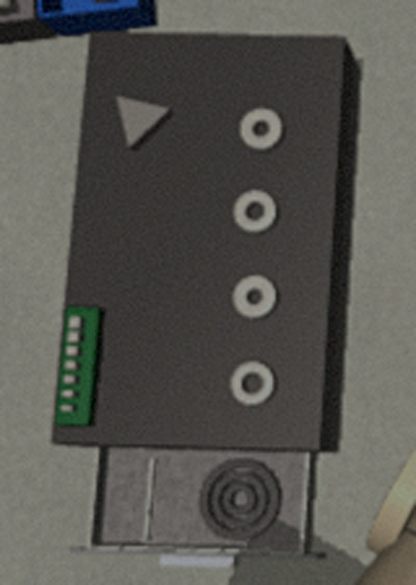

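```bash
python3 - <<'E'
from h import *
s=readout.get_state(); print(s['clock'],abs(s['qvel']).max()); print(finish_job())
E
```

```text
46.575 0.03361061864007729
the job is handed in; nothing more can be done
None
```

The job is done and handed in at 46.6 s. I levered the wooden case's lid up with the pry blade at the notch, swung it open with the blade, and laid the blade back on its mat. I then moved all four rings (one on top, three beneath) to the granite in a row about 80 mm apart, which leaves about 40 mm bare between neighbours. Finally I pushed the lid shut.

**Last check (top and scene pictures):**
- The four rings lie flat on the granite, and none is on another.
- The lid is shut; the final press met a firm 18 N stop.
- The blade lies wholly on its mat.
- The block holder, angle gauge and depth rod appear where they were at the start.

**One blemish:** when I set down the last ring, the arm overshot and pressed it onto the granite. The wrist reading was about 60 N for a moment, below the 120 N limit, and the load went through the held ring rather than the gripper's body. The ring ended flat in its place. I saw no sign of a knocked ring or blade, or of a slackened grip.

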